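Lock the dust box hatch with the blade key

TASK

The yellow dust box's hatch is shut but its slotted quarter-turn fastener is still unlocked. Take the blade key out of its wooden block, push the blade into the fastener's slot and press the sprung fastener in until you feel it bottom, never leaning hard on it (30 N is too much), and while pressing turn it clockwise about a quarter turn, past its catch, without forcing it against its end stop, and let it spring back up locked. Stand the key back upright in its block, keep the fingers off the box, and leave the dish, the jar and the hammer alone.

Things in the scene. Friction and masses are not known exactly. Their poses are not given: they have to be found in the camera images.
- housing: Yellow steel dust box fixed on the bench, 200 (x) x 180 (y) x 110 mm high, grey hatch plate on top, black hose stub (56 mm across) sticking out 20 mm at +x. Origin: centre of its underside; z up. On top, the fastener: a round steel stud, 28 mm across, upright on the axis x = -30 mm, y = 0 of this frame, in a 30 mm hole of the hatch.
- slot (a point): Centre of the floor of the stud's slot; x along the slot, z up. The slot is straight with closed ends: 18 mm long, 4.2 mm wide, 6 mm deep. While the stud is up, its floor is 106 mm above the bench (the stud's face 112 mm, 2 mm above the hatch); it sinks as the stud is pressed in.
- stud (a point): Centre of the stud's face; axes as slot, 6 mm above it. The stud is sprung: it gives at 6 N and 0.4 N more per mm. A catch inside blocks the turn until it is pressed in far enough: 2 to 14 mm, different each time, not visible; 1 mm deeper it bottoms hard (push then 7 to 12 N, rising fast). So press until it bottoms: 14 to 18 N is right. It then turns with some 0.02 Nm and springs up after.
- turn (a joint): Turn of the stud (rad), clockwise from above. 0 = unlocked, slot along the housing's x axis (slot yaw = housing yaw minus this value). Starts at 0 to 0.06; blocked at about 0.1 unless pressed in; hard stop at 1.45. From about 1.25 on (roughly a quarter turn) it can spring up when let go, which locks it; 1.35 is a good place to stop. The blade has some 0.1 rad of play in the slot.
- key_mid (a point): Middle of the blade key (84 mm tall, about 120 g), upright in the block at first; z up along it, x along the blade's width. From the tip up: steel blade 16 (x) x 3 (y) x 28 mm; flange 30 x 20 x 6 mm; dark wooden handle 28 (x) x 12 (y) x 50 mm, to be gripped across its 12 mm. This point is 42 mm above the tip; the handle's centre is 17 mm higher.
- key_tip (a point): Centre of the blade's lower end, 42 mm below key_mid; same axes.
- block: Fixed light-wood block, 90 (x) x 70 (y) x 46 mm high. Origin: centre of its underside; z up. In the middle of its top a hole 22 mm (x) by 8 mm (y), 32 mm deep: the key's blade drops in until its flange rests on the top (tip then 18 mm above the bench). The key starts with its x axis about along the block's x; either way round will do.
- dish: White ceramic bowl, 84 mm across, 32 mm high, origin at the centre of its underside. Bystander.
- jar: Amber glass jar, 56 mm across, 75 mm high, black cap, origin at the centre of its underside. Bystander.
- hammer: Hammer lying on the bench, 240 mm long along its x axis, wooden handle at -x, steel head 80 mm across at +x, 26 mm high; origin at the middle of its length, on the bench. Bystander.
Not all that is in view belongs to the job. What is shaped like the part that bears key_mid but orange is not meant.

How it is judged:
On the way, in this order (a step that is already met when the one before it is completed fails the run):
1. the key is lifted out of its block (z of key_tip in the frame of block above 0.05 m), for 0.1 s.
2. the blade is seated in the slot and presses the stud in by 2 mm or more (horizontal distance between key_tip and slot below 0.003 m and z of key_tip in the frame of slot below 0.0025 m and z of slot in the frame of housing below 0.104 m), for 0.1 s.
3. the key, still in the slot, has turned the stud past 1.2 rad (horizontal distance between key_tip and slot below 0.003 m and z of key_tip in the frame of slot below 0.0045 m and value of joint turn above 1.2 rad), for 0.05 s.
At the end, for the whole second after the job is handed in: The stud is turned past 1.2 rad and has sprung back up (within 1 mm of its upper position); the key stands upright (within 0.12 rad) in the block, its tip within 6 mm of the hole's axis and not more than 21 mm above the block's underside, at rest (value of joint turn above 1.2 rad and z of slot in the frame of housing above 0.105 m and horizontal distance between key_tip and block below 0.006 m and z of key_tip in the frame of block below 0.021 m and angle between key_mid's own z axis and vertical below 0.12 rad and linear speed of key below 0.02 m/s); the robot touches nothing.
It fails at once if the key bears on the dust box with more than 30 N in all, press and turning together (contact force between key and housing above 30 N).
It fails at once if the gripper's fingers press on the dust box (contact force between the fingers and housing above 5 N).
It fails at once if the dish is moved more than 20 mm (distance of dish from where it was at the start of the episode above 0.02 m).
It fails at once if the jar is moved more than 20 mm (distance of jar from where it was at the start of the episode above 0.02 m).
It fails at once if the hammer is moved more than 20 mm (distance of hammer from where it was at the start of the episode above 0.02 m).
It also fails if it takes over 69 s, if anything falls off the work surface, if the arm or the gripper's body presses on something with over 40 N, if the wrist force passes 120 N, or if a joint passes its speed limit or range.

ROBOT

A 7-joint arm with a two-finger parallel gripper is mounted at the origin on the work surface. World frame = base frame: x ahead of the robot, y to its left, z up, the work surface at z = 0. Lengths are in m, angles in rad, forces in N, time in s.
With the tool pointing down it reaches from about 0.425 to 0.875 m from the base axis. Payload 4.7 kg.
Tool frame: the origin (TCP) lies at the very end of the fingers, on their centre line; the grasp point (between the pads) lies 19 mm behind it; z points along the fingers, y is the line along which they close (so a half turn about z gives the same grasp; the last joint's range is limited). The gripper opens to 87 mm and grips with 3 to 60 N. Pads are 19 mm wide; open, the fingers measure 117 mm over their backs; the gripper's body (75 mm by 190 mm) begins 51 mm behind the grasp point.
Start: joints at [-1.123, 0.321, -0.07, 1.45, 0.023, 1.371, -0.057], TCP at [0.273, 0.59, 0.195] pointing down, gripper open.
Joint ranges: [-2.86, 2.86], [-0.3, 2.09], [-1.38, 1.24], [0.06, 2.45], [-1.56, 4.7], [0.09, 2.05], [-2.69, 2.69]. Speed limits (rad/s): [2.57, 2.57, 3.14, 3.14, 3.14, 3.14, 3.14].

INTERFACE

Orientations are given as a rotation vector (axis times angle).
In Python, from bench import ctrl, vision gives the robot as it stands.
- The arm moves only by the tool jog_arm, never from a script. Its argument "increments" is a list of rows, each an object of numbers: "tx", "ty", "tz": the shift along the tool's x, y, z in mm; "wx", "wy", "wz": the turn, a rotation vector about the tool's x, y, z in rad; "gripper": the opening, from 0 (shut) to 1 (fully open). In form: [{"tx": .., "ty": .., "tz": .., "wx": .., "wy": .., "wz": .., "gripper": ..}, ...]. A call has exactly 5 rows; each row is the pose to reach, as a shift and turn from the pose commanded when the call began, along the tool's axes at that moment; what a row does not reach only later rows make up. A row lasts 1/12 s, in which the tool goes at most 41.7 mm and 7.16 degrees, less where a joint would pass 70% of its speed; a pose out of reach is approached as far as the arm can. A call with a gripper value outside its range is refused whole. The fingers move at their own pace and stop on an object; "grip_force" is the grip in N (left out, the last holds). Time passes only in rows, so rows that repeat a pose let the fingers close, or fill a call up. It gives the time, the measured TCP pose, the force, the opening and the grip force at its end, in the units of the state.
- ctrl.get_state(): the state, without advancing time (a new reading comes with each control period).
- vision.get_image(name): name is "side" or "top"; returns a dict with "color" (420x560x3 uint8, blue, green, red), "fx", "fy", "cx", "cy" (pixels), "extrinsics" (4x4, takes a point from world to camera coordinates). Camera axes: x right, y down, z forward; pixel columns grow to the right and rows downward; lengths in m; the calibration is good to about 2 mm. A picture is of the moment at which its call begins. There is no depth.
- ctrl.close_job(): hands the job in; it is judged then, once.
Trained networks look in the newest picture that a camera, given by its name, has taken for a name from the list of things; names that differ only in an ending like _2 or _b are one class to them, and where a whole thing is asked for, a point or a joint stands for the part that bears it (a point fixed in the world has none). Each returns a list of dicts, best first, with "conf" (0 to 1); they miss things now and then, are a little off and sometimes report something else, mostly with a low value. They report only what shows in the picture. A call takes as long as a camera call. They do not tell look-alikes from the thing itself.
- vision.spot_in(camera, thing): "bbox" ([left, top, right, bottom] in pixels, round what is visible of it).
The state is a dict: "time": time; "joint_positions": joint angles; "qd": joint speeds; "joint_torque": joint torques, N m; "position": TCP position; "tool_rot": TCP orientation; "ft_force": force on the tool from outside, world axes, zero at the start; "torque": the same for the moment, N m; "grip_width": opening from 0.0 (shut) to 1.0 (fully open); "grip_force": force on a finger pad.
Only numpy, scipy, OpenCV 4.12 (cv2) and the standard library are available. Lean on these libraries where they do the work, as an engineer would, in place of code of your own. Each camera call takes 0.05 s, during which the arm holds its last target. There are 200 camera calls.

## Working session

There is one attempt and no reset: what is moved stays moved. The work goes in short steps, Python scripts to look and compute and a tool call to move; the robot and the scene stay as the last step left them, time stands still between calls to the robot, and variables do not carry over. Pictures are saved under pics/ and viewed, at most 10 in all, crops included, and the job is handed in when it is done.

Besides the shell and the picture viewer there is one more tool, called after "Request:" in YAML: its name, and indented under it one key for each argument. jog_arm: Moves the arm, as the interface text tells. Its arguments: {"type":"object","properties":{"increments":{"type":"array"},"grip_force":{"type":"number"}},"required":["increments"]}

```bash
ls; mkdir -p pics; cat > h.py <<'E'
import numpy as np,cv2
from bench import ctrl,vision
def ray(im,u,v):
    E=np.array(im["extrinsics"]);R,t=E[:3,:3],E[:3,3]
    return -R.T@t, R.T@np.array([(u-im["cx"])/im["fx"],(v-im["cy"])/im["fy"],1])
def onz(im,u,v,z):
    c,d=ray(im,u,v);return c+d*(z-c[2])/d[2]
def proj(im,p):
    E=np.array(im["extrinsics"]);q=E[:3,:3]@np.array(p)+E[:3,3]
    return np.array([im["fx"]*q[0]/q[2]+im["cx"],im["fy"]*q[1]/q[2]+im["cy"]])
E
python3 - <<'E'
from h import *
for c in("top","side"):
    im=vision.get_image(c);cv2.imwrite(f"pics/{c}0.png",im["color"])
    print(c,im["fx"],im["cx"],im["cy"],np.round(ray(im,280,210),3).tolist())
    for t in("housing","stud","key_mid","block","dish","jar","hammer"):
        print(t,[(np.round(d["bbox"]).tolist(),round(d["conf"],2)) for d in vision.spot_in(c,t)][:4])
s=ctrl.get_state();print(s)
E
```

```text
pics
top 424.4607361088293 283.15549242280946 217.25066255381847 [[0.365, 0.017, 1.316], [0.208, -0.017, -0.978]]
housing [([296.0, 202.0, 363.0, 276.0], 0.67), ([271.0, 165.0, 298.0, 193.0], 0.31)]
stud [([296.0, 203.0, 364.0, 275.0], 0.47), ([325.0, 245.0, 339.0, 254.0], 0.41)]
key_mid [([326.0, 244.0, 338.0, 253.0], 0.16)]
block [([206.0, 225.0, 232.0, 257.0], 0.9)]
dish [([271.0, 164.0, 296.0, 191.0], 0.76)]
jar [([118.0, 257.0, 145.0, 272.0], 0.79)]
hammer [([403.0, 191.0, 435.0, 271.0], 0.78)]
side 423.00624279989694 281.3626861815438 206.254743670902 [[0.083, -0.526, 0.807], [0.506, 0.5, -0.703]]
housing [([241.0, 207.0, 364.0, 332.0], 0.82), ([389.0, 303.0, 467.0, 402.0], 0.5)]
stud []
key_mid [([226.0, 156.0, 240.0, 184.0], 0.65), ([202.0, 176.0, 219.0, 200.0], 0.55)]
block [([189.0, 183.0, 234.0, 224.0], 0.7)]
dish [([304.0, 188.0, 335.0, 213.0], 0.94)]
jar [([126.0, 142.0, 151.0, 174.0], 0.88)]
hammer [([389.0, 303.0, 466.0, 404.0], 0.78)]
{'time': 0.8, 'joint_positions': array([-1.12290606,  0.32100215, -0.07007852,  1.45050303,  0.02260807,
        1.3708106 , -0.05691754]), 'qd': array([-1.87668223e-04,  5.42930347e-04,  3.76754661e-05,  1.25019408e-04,
       -1.32399581e-03,  4.49951368e-04,  6.64487070e-04]), 'joint_torque': array([-5.10268546e-04, -4.91031575e+01, -4.03201813e-01, -3.12756622e+01,
       -6.37283572e-02,  3.31760722e-02, -4.15309813e-06]), 'position': array([0.27324975, 0.58979337, 0.19478345]), 'tool_rot': array([6.76077137e-01, 3.06791005e+00, 7.94641450e-05]), 'ft_force': array([-0.12729445,  0.45086607, -1.04839517]), 'torque': array([0.01926169, 0.00858936, 0.03138156]), 'grip_force': 0.0, 'grip_width': 0.9991752974611761}
```

```bash
python3 - <<'E'
import cv2,numpy as np
a=cv2.imread("pics/top0.png")[130:300,100:450];b=cv2.imread("pics/side0.png")[130:410,110:480]
cv2.imwrite("pics/a.png",cv2.resize(a,None,fx=2.28,fy=2.28,interpolation=cv2.INTER_CUBIC))
cv2.imwrite("pics/b.png",cv2.resize(b,None,fx=2.1,fy=2.1,interpolation=cv2.INTER_CUBIC))
E
```

```text
(no output)
```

View pics/a.png

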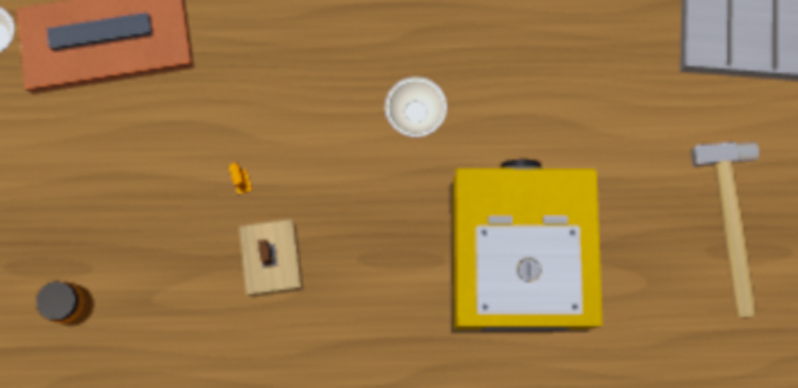

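View pics/b.png

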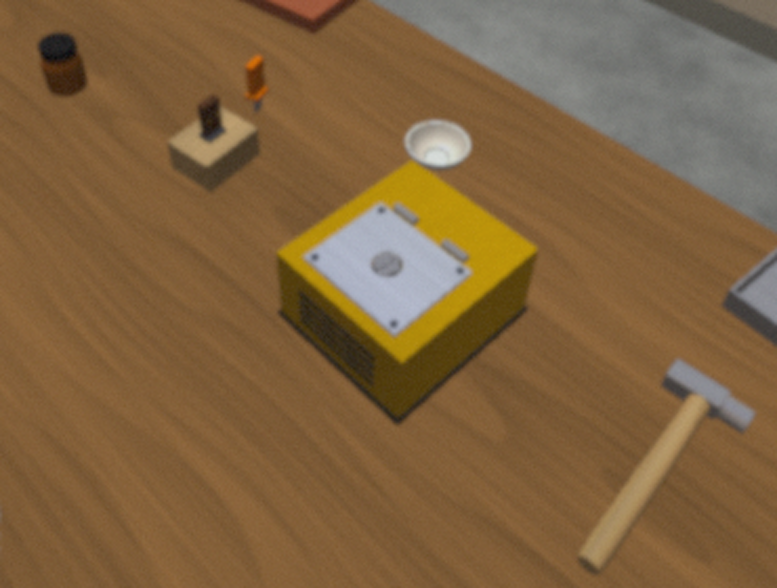

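The image "up" is roughly +x. Key candidates: the dark-brown one standing in the block (top 217,240; side 209,186) and the orange look-alike (top 205,208; side 231,166). I choose the dark one. Next I fit poses by silhouette.

```bash
cat >> h.py <<'E'
from scipy.optimize import minimize
def hullmask(im,p,size,z0,S=4):
    x,y,a=p;c,s=np.cos(a),np.sin(a);P=[]
    for i in(-.5,.5):
        for j in(-.5,.5):
            for k in(0,1):
                X,Y=i*size[0],j*size[1];P.append(proj(im,[x+c*X-s*Y,y+s*X+c*Y,z0+k*size[2]]))
    P=cv2.convexHull(np.float32(P))
    m=np.zeros((420*S,560*S),np.uint8);cv2.fillConvexPoly(m,np.int32(np.round(((P+.5)*S-.5)*16)),255,shift=4)
    return cv2.resize(m,(560,420),interpolation=cv2.INTER_AREA)/255.
def fit(ims,masks,p0,size,z0):
    f=lambda q:sum(np.abs(hullmask(i,[q[0]/100,q[1]/100,q[2]/10],size,z0)-m).sum() for i,m in zip(ims,masks))
    q0=np.array([p0[0]*100,p0[1]*100,p0[2]*10])
    r=minimize(f,q0,method="Nelder-Mead",options=dict(initial_simplex=q0+np.vstack([np.zeros(3),np.eye(3)*.8]),xatol=.005,fatol=.05))
    return np.array([r.x[0]/100,r.x[1]/100,r.x[2]/10]),r.fun,sum(m.sum() for m in masks)
def big(m,hull=True):
    m=np.uint8(m)*255
    cs,_=cv2.findContours(m,cv2.RETR_EXTERNAL,cv2.CHAIN_APPROX_NONE);c=max(cs,key=cv2.contourArea)
    o=np.zeros_like(m);cv2.drawContours(o,[cv2.convexHull(c) if hull else c],-1,1,-1);return o.astype(float)
E
python3 - <<'E'
from h import *
ims={c:vision.get_image(c) for c in("top","side")}
L=[ims["top"],ims["side"]]
hsv=[cv2.cvtColor(i["color"],cv2.COLOR_BGR2HSV).astype(int) for i in L]
for n,p in(("block",[(218,232),(200,205)]),("bench",[(250,240),(180,260)]),("handle",[(216,239),(209,184)]),("plate",[(312,240),(280,235)]),("stud",[(332,245),(296,253)])):
    print(n,[hsv[k][v,u].tolist() for k,(u,v) in enumerate(p)])
ym=[big((h[...,0]>20)&(h[...,0]<32)&(h[...,1]>180)&(h[...,2]>40)) for h in hsv]
t=onz(L[0],332,238,.11);print("rough housing",t)
for sel in([0],[1],[0,1]): print(sel,fit([L[k] for k in sel],[ym[k] for k in sel],[t[0],t[1],-.03],(.2,.18,.11),0))
# stud direct
print("stud top",onz(L[0],100+528.5/2.28,130+269.5/2.28,.112),"side",onz(L[1],110+386.5/2.1,130+264/2.1,.112))
print("key",onz(L[0],216.7,240.5,.1),onz(L[1],209.5,181,.1), "img up dir",onz(L[0],280,190,0)-onz(L[0],280,210,0))
np.savez("m.npz",t=ym[0],s=ym[1])
E
```

```text
block [[20, 89, 203], [17, 109, 108]]
bench [[17, 151, 147], [15, 147, 127]]
handle [[12, 158, 102], [20, 154, 38]]
plate [[111, 21, 207], [116, 10, 178]]
stud [[113, 21, 155], [120, 13, 134]]
rough housing [ 0.53720021 -0.15191134  0.11      ]
[0] (array([ 0.53975196, -0.150518  , -0.02113121]), np.float64(77.83137254901959), np.float64(4652.0))
[1] (array([0.47279467, 0.8755487 , 6.47833643]), np.float64(20305.098039215685), np.float64(24564.0))
[0, 1] (array([ 0.53990435, -0.1498039 , -0.0234448 ]), np.float64(34056.913725490194), np.float64(29216.0))
stud top [ 0.50752925 -0.14969106  0.112     ] side [ 0.50754037 -0.14961614  0.112     ]
key [0.53843944 0.17987193 0.1       ] [0.53674214 0.17674617 0.1       ] img up dir [ 0.06541597 -0.00148768  0.        ]
```

```bash
python3 - <<'E'
from h import *
L=[vision.get_image(c) for c in("top","side")]
hsv=[cv2.cvtColor(i["color"],cv2.COLOR_BGR2HSV).astype(int) for i in L]
def box(m,b):
    o=np.zeros_like(m);o[b[1]:b[3],b[0]:b[2]]=m[b[1]:b[3],b[0]:b[2]];return o
ym=[box((h[...,0]>20)&(h[...,0]<34)&(h[...,1]>190),b) for h,b in zip(hsv,[(285,195,375,285),(230,195,375,340)])]
ym=[big(m) for m in ym]
print([m.sum() for m in ym])
for sel in([0],[1],[0,1]): print("housing",sel,fit([L[k] for k in sel],[ym[k] for k in sel],[.54,-.15,-.03],(.2,.18,.11),0))
bm=[big(box(h[...,1]<128,b)) for h,b in zip(hsv,[(196,218,240,265),(180,175,240,230)])]
print([m.sum() for m in bm])
for sel in([0],[1]): print("block",sel,fit([L[k] for k in sel],[bm[k] for k in sel],[.53,.18,.05],(.09,.07,.046) if 0 else (.09,.07,.046),0))
# plate yaw & centre
pm=box((hsv[0][...,1]<60)&(hsv[0][...,2]>120),(300,220,362,272));ys,xs=np.nonzero(big(pm))
P=np.float32([onz(L[0],u,v,.11)[:2]*1000 for u,v in zip(xs,ys)]);print("plate",cv2.minAreaRect(P))
for k,b in((0,(322,238,344,260)),(1,(280,240,310,270))):
    g=box((hsv[k][...,2]<(185 if k==0 else 160)),b);ys,xs=np.nonzero(big(g));print("stud",len(xs),onz(L[k],xs.mean(),ys.mean(),.112),xs.mean(),ys.mean())
# handle
for k,b in((0,(205,225,232,255)),(1,(195,170,222,195))):
    g=box((hsv[k][...,2]<(130 if k==0 else 75)),b)&(hsv[k][...,1]>90);ys,xs=np.nonzero(g);print("handle",len(xs),xs.min(),xs.max(),ys.min(),ys.max())
    s=L[k]["color"][b[1]-5:b[3]+5,b[0]-5:b[2]+5];q=L[k]["color"]
a=cv2.resize(L[0]["color"][222:262,195:240],(450,400),interpolation=cv2.INTER_CUBIC)
c=cv2.resize(L[1]["color"][165:205,190:225],(350,400),interpolation=cv2.INTER_CUBIC)
cv2.imwrite("pics/c.png",np.hstack([a,c]))
E
```

```text
[np.float64(4641.0), np.float64(9069.0)]
housing [0] (array([ 0.53979473, -0.15062103, -0.0230809 ]), np.float64(77.09411764705882), np.float64(4641.0))
housing [1] (array([ 0.54191257, -0.14595268, -0.02233673]), np.float64(292.7529411764706), np.float64(9069.0))
housing [0, 1] (array([ 0.53995743, -0.1490442 , -0.0240922 ]), np.float64(454.721568627451), np.float64(13710.0))
[np.float64(792.0), np.float64(1203.0)]
block [0] (array([0.54355745, 0.18577784, 0.09788768]), np.float64(30.898039215686275), np.float64(792.0))
block [1] (array([0.54299324, 0.18931699, 0.1291764 ]), np.float64(76.52941176470588), np.float64(1203.0))
plate ((508.8819580078125, -149.51449584960938), (131.0714874267578, 109.39716339111328), 88.70331573486328)
stud 110 [ 0.50891868 -0.14845707  0.112     ] 331.3454545454546 247.72727272727272
stud 144 [ 0.50774634 -0.14921827  0.112     ] 293.9791666666667 255.55555555555554
handle 68 214 231 228 250
handle 111 205 214 177 193
```

View pics/c.png

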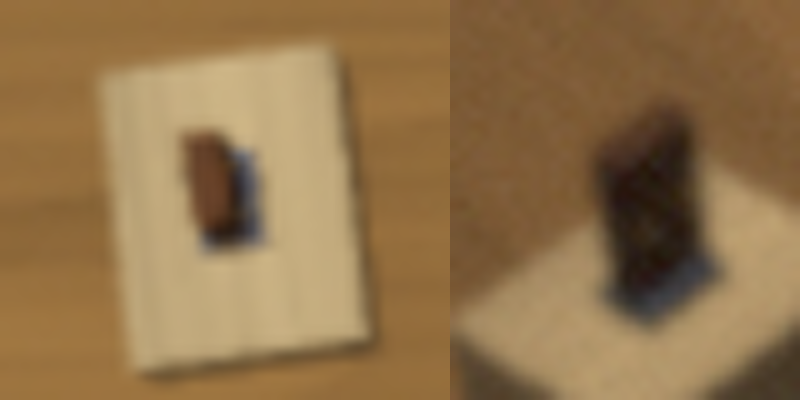

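Dark key confirmed in the block (top ~215,240; blue-grey flange). Key ≈ (0.542, 0.185), yaw ≈ 0.10; stud ≈ (0.508, -0.149), yaw ≈ -0.023. Moving above the key.

Request:
jog_arm:
  increments:
    - {"tx": -28, "ty": -17}
    - {"tx": -56, "ty": -34}
    - {"tx": -84, "ty": -51}
    - {"tx": -112, "ty": -68}
    - {"tx": -138, "ty": -85}

```text
validation failed for argument at $.in...
```

Request:
jog_arm:
  increments:
    - {"tx": -28, "ty": -17}
    - {"tx": -56, "ty": -34}
    - {"tx": -84, "ty": -51}
    - {"tx": -112, "ty": -68}
    - {"tx": -138, "ty": -85}

```text
validation failed for argument at $.in...
```

Request:
jog_arm:
  increments:
    - {"tx": -35, "ty": -21, "wz": -0.11}
    - {"tx": -70, "ty": -42, "wz": -0.22}
    - {"tx": -105, "ty": -64, "wz": -0.33}
    - {"tx": -138, "ty": -84, "wz": -0.43}
    - {"tx": -138, "ty": -84, "wz": -0.53}

```text
validation failed for argument at $.in...
```

```bash
cat >> h.py <<'E'
from scipy.spatial.transform import Rotation as Ro
def to(p,yaw,tilt=True):
    """increments (mm, rad) from the measured pose to TCP p, tool pointing down, tool x at yaw"""
    s=ctrl.get_state();R=Ro.from_rotvec(s["tool_rot"])
    T=Ro.from_matrix([[np.cos(yaw),np.sin(yaw),0],[np.sin(yaw),-np.cos(yaw),0],[0,0,-1]])
    return np.round(R.inv().apply(np.array(p)-s["position"])*1000,1).tolist(),np.round((R.inv()*T).as_rotvec(),3).tolist()
def st():
    s=ctrl.get_state();R=Ro.from_rotvec(s["tool_rot"]).as_matrix()
    print(round(s["time"],2),np.round(s["position"],4).tolist(),"yaw",round(np.arctan2(R[1,0],R[0,0]),3),"F",np.round(s["ft_force"],1).tolist(),"M",np.round(s["torque"],2).tolist(),"q",np.round(s["joint_positions"],2).tolist(),s["grip_width"],s["grip_force"])
E
python3 - <<'E'
from h import *
st();print(to([.542,.185,.062],np.pi+.1))
E
```

```text
1.0 [0.2732, 0.5898, 0.1948] yaw 2.708 F [-0.4, 0.8, -0.6] M [-0.03, -0.0, -0.02] q [-1.12, 0.32, -0.07, 1.45, 0.02, 1.37, -0.06] 1.00032013575293 0.0
([-414.0, -254.3, 132.8], [0.0, 0.0, -0.534])
```

All seven keys seem to be required.

Request:
jog_arm:
  increments:
    - {"tx": -28, "ty": -17, "tz": 0, "wx": 0, "wy": 0, "wz": 0, "gripper": 1}
    - {"tx": -56, "ty": -34, "tz": 0, "wx": 0, "wy": 0, "wz": 0, "gripper": 1}
    - {"tx": -84, "ty": -51, "tz": 0, "wx": 0, "wy": 0, "wz": 0, "gripper": 1}
    - {"tx": -112, "ty": -68, "tz": 0, "wx": 0, "wy": 0, "wz": 0, "gripper": 1}
    - {"tx": -138, "ty": -85, "tz": 0, "wx": 0, "wy": 0, "wz": 0, "gripper": 1}

```text
time: 1.42
position: [0.3639, 0.453, 0.1949]
tool_rot: [0.677, 3.067, 0.0]
ft_force: [0.4, 0.5, 0.1]
grip_width: 1.006
grip_force: 0.0
```

Request:
jog_arm:
  increments:
    - {"tx": -28, "ty": -17, "tz": 0, "wx": 0, "wy": 0, "wz": 0, "gripper": 1}
    - {"tx": -56, "ty": -34, "tz": 0, "wx": 0, "wy": 0, "wz": 0, "gripper": 1}
    - {"tx": -84, "ty": -51, "tz": 0, "wx": 0, "wy": 0, "wz": 0, "gripper": 1}
    - {"tx": -112, "ty": -68, "tz": 0, "wx": 0, "wy": 0, "wz": 0, "gripper": 1}
    - {"tx": -138, "ty": -85, "tz": 0, "wx": 0, "wy": 0, "wz": 0, "gripper": 1}

```text
time: 1.83
position: [0.4533, 0.3179, 0.1951]
tool_rot: [0.677, 3.067, 0.001]
ft_force: [1.0, 0.1, 0.5]
grip_width: 0.998
grip_force: 0.0
```

Request:
jog_arm:
  increments:
    - {"tx": -35, "ty": -21, "tz": 0, "wx": 0, "wy": 0, "wz": -0.11, "gripper": 1}
    - {"tx": -70, "ty": -42, "tz": 0, "wx": 0, "wy": 0, "wz": -0.22, "gripper": 1}
    - {"tx": -105, "ty": -64, "tz": 0, "wx": 0, "wy": 0, "wz": -0.33, "gripper": 1}
    - {"tx": -138, "ty": -84, "tz": 0, "wx": 0, "wy": 0, "wz": -0.43, "gripper": 1}
    - {"tx": -138, "ty": -84, "tz": 0, "wx": 0, "wy": 0, "wz": -0.53, "gripper": 1}

```text
time: 2.25
position: [0.547, 0.1746, 0.1952]
tool_rot: [-0.139, 3.135, -0.008]
ft_force: [0.7, -2.2, -0.6]
grip_width: 1.001
grip_force: 0.0
```

```bash
python3 - <<'E'
from h import *
st();print(to([.542,.185,.062],np.pi+.1))
E
```

```text
2.25 [0.547, 0.1746, 0.1952] yaw -3.053 F [0.7, -2.2, -0.6] M [-0.06, 0.0, 0.01] q [-0.56, 0.16, 0.23, 1.66, -0.03, 1.33, 1.33] 1.0008474309831474 0.0
([4.5, 11.6, 133.1], [-0.005, 0.003, -0.012])
```

Request:
jog_arm:
  increments:
    - {"tx": 0, "ty": 0, "tz": 0, "wx": 0, "wy": 0, "wz": 0, "gripper": 1}
    - {"tx": 0, "ty": 0, "tz": 0, "wx": 0, "wy": 0, "wz": 0, "gripper": 1}
    - {"tx": 0, "ty": 0, "tz": 0, "wx": 0, "wy": 0, "wz": 0, "gripper": 1}
    - {"tx": 0, "ty": 0, "tz": 0, "wx": 0, "wy": 0, "wz": 0, "gripper": 1}
    - {"tx": 0, "ty": 0, "tz": 0, "wx": 0, "wy": 0, "wz": 0, "gripper": 1}

```text
time: 2.67
position: [0.5415, 0.1868, 0.1948]
tool_rot: [-0.154, 3.138, 0.001]
ft_force: [-0.4, 0.5, 0.2]
grip_width: 0.998
grip_force: 0.0
```

```bash
python3 - <<'E'
from h import *
st();print(to([.542,.185,.062],np.pi+.1))
for c in("top","side"):
    im=vision.get_image(c);s=ctrl.get_state();print(c,proj(im,s["position"]),proj(im,[.542,.185,.102]),proj(im,[.542,.185,.052]))
    cv2.imwrite(f"pics/d_{c}.png",im["color"])
a=cv2.imread("pics/d_top.png")[205:285,180:280];b=cv2.imread("pics/d_side.png")[110:240,150:300]
cv2.imwrite("pics/d.png",np.hstack([cv2.resize(a,(400,320)),cv2.resize(b,(400,320),interpolation=cv2.INTER_CUBIC)]))
E
```

```text
2.67 [0.5415, 0.1868, 0.1948] yaw -3.044 F [-0.4, 0.5, 0.2] M [-0.03, 0.02, 0.05] q [-0.57, 0.16, 0.22, 1.66, -0.03, 1.33, 1.32] 0.9981104207011953 0.0
([-0.3, -1.9, 132.8], [0.0, 0.0, -0.002])
top [209.43067922 234.4427837 ] [214.82587999 239.21430129] [217.13095913 241.57420441]
side [204.48665458 148.35254511] [209.04827023 177.96046973] [211.07862581 192.40080178]
```

Request:
jog_arm:
  increments:
    - {"tx": 0, "ty": -3, "tz": 30, "wx": 0, "wy": 0, "wz": 0, "gripper": 1}
    - {"tx": 0, "ty": -3, "tz": 60, "wx": 0, "wy": 0, "wz": 0, "gripper": 1}
    - {"tx": 0, "ty": -3, "tz": 90, "wx": 0, "wy": 0, "wz": 0, "gripper": 1}
    - {"tx": 0, "ty": -3, "tz": 115, "wx": 0, "wy": 0, "wz": 0, "gripper": 1}
    - {"tx": 0, "ty": -3, "tz": 133, "wx": 0, "wy": 0, "wz": 0, "gripper": 1}

```text
time: 3.18
position: [0.5408, 0.1823, 0.0592]
tool_rot: [0.152, -3.135, 0.001]
ft_force: [0.3, 0.2, -0.6]
grip_width: 1.001
grip_force: 0.0
```

Request:
jog_arm:
  increments:
    - {"tx": 0, "ty": 0, "tz": 0, "wx": 0, "wy": 0, "wz": 0, "gripper": 1}
    - {"tx": 0, "ty": 0, "tz": 0, "wx": 0, "wy": 0, "wz": 0, "gripper": 0.5}
    - {"tx": 0, "ty": 0, "tz": 0, "wx": 0, "wy": 0, "wz": 0, "gripper": 0.3}
    - {"tx": 0, "ty": 0, "tz": 0, "wx": 0, "wy": 0, "wz": 0, "gripper": 0.2}
    - {"tx": 0, "ty": 0, "tz": 0, "wx": 0, "wy": 0, "wz": 0, "gripper": 0.2}
  grip_force: 5

```text
time: 3.6
position: [0.5436, 0.1829, 0.0635]
tool_rot: [-0.151, 3.135, 0.002]
ft_force: [0.4, 0.7, 0.6]
grip_width: 0.785
grip_force: 0.0
```

Request:
jog_arm:
  increments:
    - {"tx": 0, "ty": 0, "tz": 0, "wx": 0, "wy": 0, "wz": 0, "gripper": 0}
    - {"tx": 0, "ty": 0, "tz": 0, "wx": 0, "wy": 0, "wz": 0, "gripper": 0}
    - {"tx": 0, "ty": 0, "tz": 0, "wx": 0, "wy": 0, "wz": 0, "gripper": 0}
    - {"tx": 0, "ty": 0, "tz": 0, "wx": 0, "wy": 0, "wz": 0, "gripper": 0}
    - {"tx": 0, "ty": 0, "tz": 0, "wx": 0, "wy": 0, "wz": 0, "gripper": 0}
  grip_force: 8

```text
time: 4.02
position: [0.5424, 0.1824, 0.0618]
tool_rot: [-0.151, 3.138, 0.0]
ft_force: [0.8, 0.9, -0.5]
grip_width: 0.404
grip_force: 0.0
```

```bash
python3 - <<'E'
from h import *
st()
for c in("top","side"):
    im=vision.get_image(c);cv2.imwrite(f"pics/e_{c}.png",im["color"])
a=cv2.imread("pics/e_top.png")[205:285,180:280];b=cv2.imread("pics/e_side.png")[130:230,150:275]
cv2.imwrite("pics/e.png",np.hstack([cv2.resize(a,(400,320)),cv2.resize(b,(400,320),interpolation=cv2.INTER_CUBIC)]))
E
```

```text
4.02 [0.5424, 0.1824, 0.0618] yaw -3.045 F [0.8, 0.9, -0.5] M [0.01, -0.01, -0.02] q [-0.56, 0.26, 0.21, 1.81, -0.06, 1.08, 1.35] 0.4043742158228171 0.0
```

View pics/e.png

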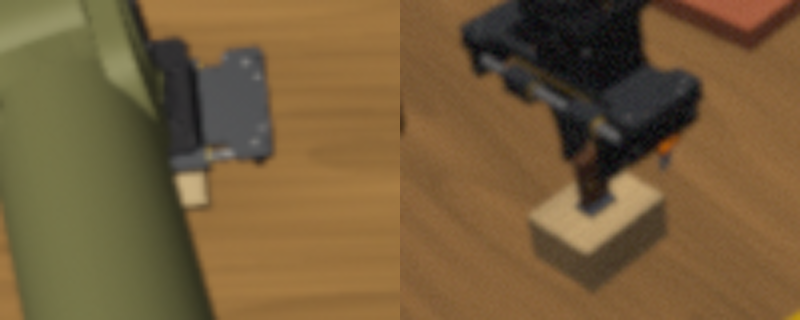

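Side view: the fingers straddle the dark handle (about 595,180 in the crop), and the top view is hidden by the arm. Closing on.

Request:
jog_arm:
  increments:
    - {"tx": 0, "ty": 0, "tz": 0, "wx": 0, "wy": 0, "wz": 0, "gripper": 0}
    - {"tx": 0, "ty": 0, "tz": 0, "wx": 0, "wy": 0, "wz": 0, "gripper": 0}
    - {"tx": 0, "ty": 0, "tz": 0, "wx": 0, "wy": 0, "wz": 0, "gripper": 0}
    - {"tx": 0, "ty": 0, "tz": 0, "wx": 0, "wy": 0, "wz": 0, "gripper": 0}
    - {"tx": 0, "ty": 0, "tz": 0, "wx": 0, "wy": 0, "wz": 0, "gripper": 0}
  grip_force: 8

```text
time: 4.53
position: [0.5423, 0.1824, 0.0617]
tool_rot: [0.151, -3.138, -0.0]
ft_force: [-1.3, -0.6, -0.5]
grip_width: 0.139
grip_force: 8.0
```

Request:
jog_arm:
  increments:
    - {"tx": 0, "ty": 0, "tz": 0, "wx": 0, "wy": 0, "wz": 0, "gripper": 0}
    - {"tx": 0, "ty": 0, "tz": 0, "wx": 0, "wy": 0, "wz": 0, "gripper": 0}
    - {"tx": 0, "ty": 0, "tz": 0, "wx": 0, "wy": 0, "wz": 0, "gripper": 0}
    - {"tx": 0, "ty": 0, "tz": 0, "wx": 0, "wy": 0, "wz": 0, "gripper": 0}
    - {"tx": 0, "ty": 0, "tz": 0, "wx": 0, "wy": 0, "wz": 0, "gripper": 0}
  grip_force: 45

```text
time: 4.95
position: [0.5424, 0.1824, 0.0617]
tool_rot: [0.151, -3.138, -0.0]
ft_force: [0.3, 0.9, -1.0]
grip_width: 0.134
grip_force: 45.0
```

```bash
python3 - <<'E'
from h import *
st()
E
```

```text
4.95 [0.5424, 0.1824, 0.0617] yaw -3.045 F [0.3, 0.9, -1.0] M [0.19, -0.02, -0.01] q [-0.56, 0.26, 0.21, 1.81, -0.06, 1.08, 1.35] 0.1342768616308347 44.99944567680359
```

Holding it (11.7 mm). Lift, then go over the stud.

Request:
jog_arm:
  increments:
    - {"tx": 0, "ty": 0, "tz": -15, "wx": 0, "wy": 0, "wz": 0, "gripper": 0}
    - {"tx": 0, "ty": 0, "tz": -40, "wx": 0, "wy": 0, "wz": 0, "gripper": 0}
    - {"tx": 0, "ty": 0, "tz": -75, "wx": 0, "wy": 0, "wz": 0, "gripper": 0}
    - {"tx": 0, "ty": 0, "tz": -110, "wx": 0, "wy": 0, "wz": 0, "gripper": 0}
    - {"tx": 0, "ty": 0, "tz": -130, "wx": 0, "wy": 0, "wz": 0, "gripper": 0}

```text
time: 5.37
position: [0.5439, 0.1825, 0.1959]
tool_rot: [-0.15, 3.133, 0.002]
ft_force: [1.6, 0.8, -0.2]
grip_width: 0.13
grip_force: 45.0
```

Request:
jog_arm:
  increments:
    - {"tx": 5, "ty": -20, "tz": 0, "wx": 0, "wy": 0, "wz": 0, "gripper": 0}
    - {"tx": 11, "ty": -55, "tz": 0, "wx": 0, "wy": 0, "wz": 0, "gripper": 0}
    - {"tx": 18, "ty": -90, "tz": 0, "wx": 0, "wy": 0, "wz": 0, "gripper": 0}
    - {"tx": 25, "ty": -125, "tz": 0, "wx": 0, "wy": 0, "wz": 0, "gripper": 0}
    - {"tx": 33, "ty": -160, "tz": 0, "wx": 0, "wy": 0, "wz": 0, "gripper": 0}

```text
time: 5.78
position: [0.5246, 0.0181, 0.1918]
tool_rot: [-0.151, 3.138, -0.0]
ft_force: [0.5, -1.0, -0.5]
grip_width: 0.133
grip_force: 45.0
```

Request:
jog_arm:
  increments:
    - {"tx": 7, "ty": -35, "tz": 0, "wx": 0, "wy": 0, "wz": 0.03, "gripper": 0}
    - {"tx": 14, "ty": -70, "tz": 0, "wx": 0, "wy": 0, "wz": 0.07, "gripper": 0}
    - {"tx": 21, "ty": -105, "tz": 0, "wx": 0, "wy": 0, "wz": 0.1, "gripper": 0}
    - {"tx": 28, "ty": -140, "tz": 0, "wx": 0, "wy": 0, "wz": 0.13, "gripper": 0}
    - {"tx": 33, "ty": -166, "tz": 0, "wx": 0, "wy": 0, "wz": 0.148, "gripper": 0}

```text
time: 6.2
position: [0.5069, -0.1524, 0.192]
tool_rot: [0.088, 3.14, -0.002]
ft_force: [0.9, -0.2, -1.1]
grip_width: 0.136
grip_force: 45.0
```

Request:
jog_arm:
  increments:
    - {"tx": 0, "ty": 0, "tz": 0, "wx": 0, "wy": 0, "wz": 0, "gripper": 0}
    - {"tx": 0, "ty": 0, "tz": 0, "wx": 0, "wy": 0, "wz": 0, "gripper": 0}
    - {"tx": 0, "ty": 0, "tz": 0, "wx": 0, "wy": 0, "wz": 0, "gripper": 0}
    - {"tx": 0, "ty": 0, "tz": 0, "wx": 0, "wy": 0, "wz": 0, "gripper": 0}
    - {"tx": 0, "ty": 0, "tz": 0, "wx": 0, "wy": 0, "wz": 0, "gripper": 0}

```text
time: 6.62
position: [0.5083, -0.1469, 0.1916]
tool_rot: [-0.077, -3.14, -0.001]
ft_force: [-0.9, 0.1, -1.9]
grip_width: 0.137
grip_force: 45.0
```

```bash
python3 - <<'E'
from h import *
st();print(to([.508,-.149,.17],np.pi-.053))
s=ctrl.get_state();p=s["position"]
for c in("top","side"):
    im=vision.get_image(c);cv2.imwrite(f"pics/f_{c}.png",im["color"])
    tip=p-[0,0,.0437];print(c,proj(im,tip),proj(im,tip+[0,0,.028]),proj(im,[.508,-.149,.112]))
a=cv2.imread("pics/f_top.png")[210:270,290:365];b=cv2.imread("pics/f_side.png")[210:270,255:330]
cv2.imwrite("pics/f.png",np.hstack([cv2.resize(x,(400,320),interpolation=cv2.INTER_CUBIC) for x in(a,b)]))
E
```

```text
6.62 [0.5083, -0.1469, 0.1916] yaw 3.093 F [-0.9, 0.1, -1.9] M [0.06, -0.02, 0.01] q [-0.24, 0.06, 0.49, 1.77, -0.03, 1.32, 1.78] 0.13729139879036845 44.999459981918335
([0.2, -2.1, 21.6], [0.0, -0.0, 0.004])
top [332.50114383 246.36941829] [333.88645113 245.08092026] [331.54959874 248.04304091]
side [293.94215793 243.63465074] [294.39550178 234.48289681] [293.98785996 255.43210195]
```

View pics/f.png

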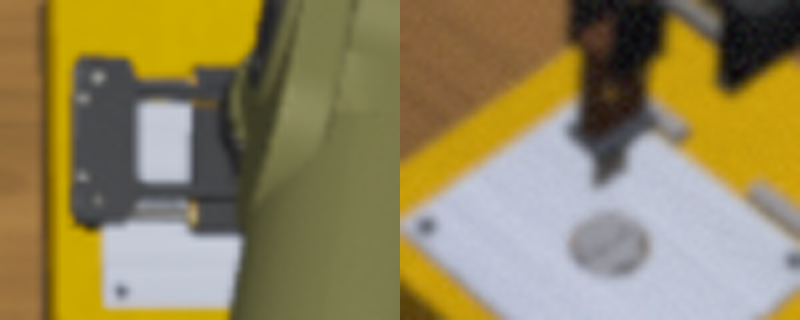

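```bash
python3 - <<'E'
from h import *
acc=0
for i in range(6): acc=acc+vision.get_image("side")["color"].astype(float)
im=vision.get_image("side");g=(acc/6).mean(2);np.save("g.npy",acc/6)
print("cols 280..310");
for v in range(228,262): print(v,*[f"{x:3.0f}" for x in g[v,282:308]])
p=ctrl.get_state()["position"];yaw=-.05
c,s=np.cos(yaw),np.sin(yaw)
def P(X,Y,Z): return np.round(proj(im,[p[0]+c*X-s*Y,p[1]+s*X+c*Y,p[2]-.0437+Z]),1).tolist()
print("blade tip corners",[P(i*.008,j*.0015,0) for i in(-1,1) for j in(-1,1)]);print("top",[P(i*.008,j*.0015,.028) for i in(-1,1) for j in(-1,1)])
print("flange",[P(i*.015,j*.010,z) for i in(-1,1) for j in(-1,1) for z in(.028,.034)])
E
```

```text
cols 280..310
228 121 120 127 135 142 139 115  73  40  34  34  42  52  47  37  34  34  32  51  86 119 133 133 126 123 123
229 122 129 141 152 162 156 126  80  43  31  34  37  41  39  36  32  33  38  55  93 127 141 142 135 128 123
230 133 144 159 172 178 168 133  81  44  33  32  35  34  35  36  33  35  41  58  94 125 140 147 143 137 131
231 148 162 177 185 187 170 128  78  42  33  32  33  33  35  35  36  43  52  64  84 107 128 146 150 144 139
232 168 180 188 190 181 156 114  66  40  32  32  34  34  33  39  46  54  64  71  78  91 115 140 150 150 147
233 187 192 194 186 164 131  90  56  36  29  31  34  34  43  50  59  69  73  76  80  89 107 131 146 150 146
234 195 196 195 180 148 108  74  54  38  33  32  40  44  54  64  70  74  80  91 108 119 122 127 135 139 134
235 198 197 194 184 152 113  80  62  50  43  41  51  58  66  71  76  85 103 127 150 159 153 139 129 123 118
236 196 197 196 191 174 144 107  80  62  56  56  63  69  70  72  83 111 141 166 181 186 179 164 142 124 117
237 196 194 197 196 190 173 145 110  83  68  66  71  71  67  71  99 141 172 188 195 197 194 186 170 151 141
238 19
[... 2173 characters left out ...]
 188 163 136 130 141 145 147 150 153 153 151 147 142 142 148 171 190 198 199 199 198 199
259 202 203 203 203 198 182 157 143 147 151 153 154 152 146 138 132 130 144 165 185 197 200 200 200 199 199
260 201 201 203 204 203 198 183 169 163 158 157 155 148 138 128 129 141 164 183 195 200 200 200 200 200 200
261 200 201 202 203 204 202 199 192 183 173 170 166 159 152 153 158 170 186 196 200 201 201 200 200 201 199
blade tip corners [[292.0, 246.5], [291.0, 245.6], [297.7, 242.5], [296.7, 241.7]]
top [[292.4, 237.3], [291.4, 236.5], [298.2, 233.4], [297.2, 232.5]]
flange [[292.8, 241.5], [292.9, 239.5], [286.0, 235.8], [286.0, 233.8], [303.7, 234.0], [303.8, 232.0], [296.8, 228.5], [296.9, 226.5]]
```

```bash
cat >> h.py <<'E'
def keymask(im,tip,yaw,sig,S=6):
    c,s=np.cos(yaw),np.sin(yaw);m=np.zeros((420*S,560*S),np.uint8)
    for w,d,z0,z1 in((.016,.003,0,.028),(.030,.020,.028,.034),(.028,.012,.034,.084)):
        P=np.float32([proj(im,np.array(tip)+[c*i*w/2-s*j*d/2,s*i*w/2+c*j*d/2,z]) for i in(-1,1) for j in(-1,1) for z in(z0,z1)])
        cv2.fillConvexPoly(m,np.int32(np.round(((cv2.convexHull(P)+.5)*S-.5)*16)),255,shift=4)
    m=cv2.resize(m,(560,420),interpolation=cv2.INTER_AREA)/255.
    return cv2.GaussianBlur(m,(0,0),sig)
def keyfit(im,g,tip,yaw,win=(284,300,236,248),bg=198.,fg=65.):
    u0,u1,v0,v1=win
    E=np.array(im["extrinsics"]);R=E[:3,:3]
    obs=np.clip((bg-g)/(bg-fg),0,1)[v0:v1,u0:u1]
    def f(q):
        t=np.array(tip)+R[0]*q[0]/1e3+R[1]*q[1]/1e3
        return ((keymask(im,t,yaw+q[3],abs(q[2]))[v0:v1,u0:u1]-obs)**2).sum()
    q0=np.array([0,0,1.,0]);r=minimize(f,q0,method="Nelder-Mead",options=dict(initial_simplex=q0+np.vstack([np.zeros(4),np.diag([2,2,.3,.1])])))
    return r.x,r.fun,R[0],R[1]
E
python3 - <<'E'
from h import *
im=vision.get_image("side");g=np.load("g.npy").mean(2);p=ctrl.get_state()["position"]
print(keyfit(im,g,p-[0,0,.0437],-.05))
# stud disc: fit circle at z=.112
u0,u1,v0,v1=280,308,246,266
def disc(x,y,sig,S=6):
    P=np.float32([[proj(im,[x+.014*np.cos(a),y+.014*np.sin(a),.112]) for a in np.linspace(0,6.28,60)]])
    m=np.zeros((420*S,560*S),np.uint8);cv2.fillConvexPoly(m,np.int32(np.round(((P+.5)*S-.5)*16)),255,shift=4)
    return cv2.GaussianBlur(cv2.resize(m,(560,420),interpolation=cv2.INTER_AREA)/255.,(0,0),sig)[v0:v1,u0:u1]
obs=np.clip((200-g)/(200-148.),0,1)[v0:v1,u0:u1]
r=minimize(lambda q:((disc(q[0]/100,q[1]/100,abs(q[2]))-obs)**2).sum(),[50.8,-14.9,1.],method="Nelder-Mead",options=dict(initial_simplex=[[50.8,-14.9,1],[51.1,-14.9,1],[50.8,-14.6,1],[50.8,-14.9,1.3]]));print("stud",r.x,r.fun)
E
```

```text
(array([-0.85361775, -2.80953984,  1.04771679,  0.0925311 ]), np.float64(0.12028661341733107), array([ 0.70800426, -0.70611042,  0.01174911]), array([-0.48616256, -0.49939862, -0.71711016]))
stud [ 50.75681507 -14.94771533   1.27683055] 14.874478340719726
```

Request:
jog_arm:
  increments:
    - {"tx": 1, "ty": -4, "tz": 10, "wx": 0, "wy": 0, "wz": 0, "gripper": 0}
    - {"tx": 1, "ty": -4, "tz": 18, "wx": 0, "wy": 0, "wz": 0, "gripper": 0}
    - {"tx": 1, "ty": -4, "tz": 24, "wx": 0, "wy": 0, "wz": 0, "gripper": 0}
    - {"tx": 1, "ty": -4, "tz": 29, "wx": 0, "wy": 0, "wz": 0, "gripper": 0}
    - {"tx": 1, "ty": -4, "tz": 32, "wx": 0, "wy": 0, "wz": 0, "gripper": 0}

```text
time: 7.53
position: [0.5062, -0.1523, 0.1585]
tool_rot: [-0.081, -3.139, -0.0]
ft_force: [-0.4, -0.1, -0.3]
grip_width: 0.133
grip_force: 45.0
```

Request:
jog_arm:
  increments:
    - {"tx": 0, "ty": 0, "tz": 0, "wx": 0, "wy": 0, "wz": 0, "gripper": 0}
    - {"tx": 0, "ty": 0, "tz": 0, "wx": 0, "wy": 0, "wz": 0, "gripper": 0}
    - {"tx": 0, "ty": 0, "tz": 1, "wx": 0, "wy": 0, "wz": 0, "gripper": 0}
    - {"tx": 0, "ty": 0, "tz": 1.5, "wx": 0, "wy": 0, "wz": 0, "gripper": 0}
    - {"tx": 0, "ty": 0, "tz": 2, "wx": 0, "wy": 0, "wz": 0, "gripper": 0}

```text
time: 7.95
position: [0.5071, -0.1524, 0.158]
tool_rot: [0.081, 3.14, 0.0]
ft_force: [0.1, -0.2, -1.2]
grip_width: 0.131
grip_force: 45.0
```

Request:
jog_arm:
  increments:
    - {"tx": 0, "ty": 0, "tz": 0.5, "wx": 0, "wy": 0, "wz": 0, "gripper": 0}
    - {"tx": 0, "ty": 0, "tz": 1, "wx": 0, "wy": 0, "wz": 0, "gripper": 0}
    - {"tx": 0, "ty": 0, "tz": 1.5, "wx": 0, "wy": 0, "wz": 0, "gripper": 0}
    - {"tx": 0, "ty": 0, "tz": 1.5, "wx": 0, "wy": 0, "wz": 0, "gripper": 0}
    - {"tx": 0, "ty": 0, "tz": 1.5, "wx": 0, "wy": 0, "wz": 0, "gripper": 0}

```text
time: 8.37
position: [0.5068, -0.1524, 0.1562]
tool_rot: [-0.081, -3.141, -0.0]
ft_force: [1.3, 0.6, -1.3]
grip_width: 0.131
grip_force: 45.0
```

```bash
python3 - <<'E'
from h import *
st()
E
```

```text
8.37 [0.5068, -0.1524, 0.1562] yaw 3.09 F [1.3, 0.6, -1.3] M [0.0, -0.02, 0.02] q [-0.23, 0.09, 0.5, 1.82, -0.04, 1.25, 1.8] 0.13138866369366498 44.99927580356598
```

Request:
jog_arm:
  increments:
    - {"tx": 0, "ty": 0, "tz": 0.5, "wx": 0, "wy": 0, "wz": 0, "gripper": 0}
    - {"tx": 0, "ty": 0, "tz": 1, "wx": 0, "wy": 0, "wz": 0, "gripper": 0}
    - {"tx": 0, "ty": 0, "tz": 1.5, "wx": 0, "wy": 0, "wz": 0, "gripper": 0}
    - {"tx": 0, "ty": 0, "tz": 1.5, "wx": 0, "wy": 0, "wz": 0, "gripper": 0}
    - {"tx": 0, "ty": 0, "tz": 1.5, "wx": 0, "wy": 0, "wz": 0, "gripper": 0}

```text
time: 8.78
position: [0.5072, -0.1526, 0.1554]
tool_rot: [0.081, 3.14, 0.0]
ft_force: [-0.8, 0.1, 3.4]
grip_width: 0.132
grip_force: 45.0
```

```bash
cat > look.py <<'E'
from h import *
import sys
st();acc=0
for i in range(4): acc=acc+vision.get_image("side")["color"].astype(float)
im=vision.get_image("side");g=acc/4;p=ctrl.get_state()["position"];st()
np.save("g2.npy",g)
for w in((284,300,240,254),): print(keyfit(im,g.mean(2),p-[0,0,.0437],-.05,w)[:2])
if len(sys.argv)>1:
    cv2.imwrite(f"pics/{sys.argv[1]}.png",cv2.resize(g[225:275,260:330].astype(np.uint8),(700,500),interpolation=cv2.INTER_CUBIC))
E
python3 look.py g
```

```text
8.78 [0.5072, -0.1526, 0.1554] yaw 3.09 F [-0.8, 0.1, 3.4] M [0.08, 0.31, 0.03] q [-0.23, 0.09, 0.5, 1.82, -0.04, 1.24, 1.8] 0.13202987455363407 45.00197231769562
9.03 [0.5071, -0.1525, 0.1551] yaw 3.09 F [-0.3, 0.2, 4.4] M [0.06, 0.12, 0.03] q [-0.23, 0.09, 0.5, 1.82, -0.04, 1.24, 1.8] 0.13281906285600714 45.00157177448273
(array([-0.02379938, -0.77006362,  1.17770725,  0.08641402]), np.float64(0.8310161438780129))
```

View pics/g.png

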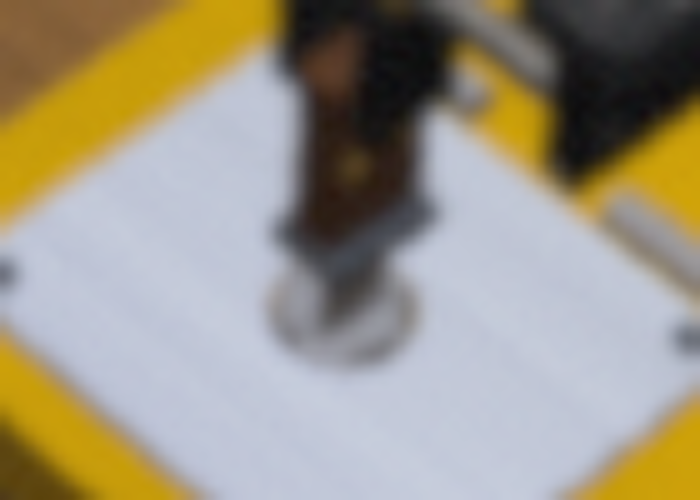

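Contact at tip z ≈ 0.1115, on the stud face, so the camera offset is calibration. In the crop the stud centre is at about (343,315) and the blade tip is just off it. The side-camera comparison puts the aligned TCP near (0.5053, -0.153). I slide there under light pressure.

Request:
jog_arm:
  increments:
    - {"tx": 0.5, "ty": 0, "tz": 0, "wx": 0, "wy": 0, "wz": 0, "gripper": 0}
    - {"tx": 1, "ty": 0, "tz": 0.1, "wx": 0, "wy": 0, "wz": 0, "gripper": 0}
    - {"tx": 1.5, "ty": 0, "tz": 0.2, "wx": 0, "wy": 0, "wz": 0, "gripper": 0}
    - {"tx": 1.8, "ty": 0, "tz": 0.3, "wx": 0, "wy": 0, "wz": 0, "gripper": 0}
    - {"tx": 1.8, "ty": 0, "tz": 0.3, "wx": 0, "wy": 0, "wz": 0, "gripper": 0}

```text
time: 9.45
position: [0.506, -0.1524, 0.1549]
tool_rot: [0.081, 3.138, -0.0]
ft_force: [3.5, -0.9, 4.5]
grip_width: 0.132
grip_force: 45.0
```

```bash
python3 - <<'E'
from h import *
st()
E
```

```text
9.45 [0.506, -0.1524, 0.1549] yaw 3.09 F [3.5, -0.9, 4.5] M [-0.03, -0.75, -0.02] q [-0.23, 0.08, 0.5, 1.83, -0.04, 1.24, 1.8] 0.132458356156579 45.001049637794495
```

Request:
jog_arm:
  increments:
    - {"tx": 0, "ty": -0.3, "tz": 0, "wx": 0, "wy": 0, "wz": 0, "gripper": 0}
    - {"tx": 0, "ty": -0.6, "tz": 0, "wx": 0, "wy": 0, "wz": 0, "gripper": 0}
    - {"tx": 0, "ty": -0.9, "tz": 0, "wx": 0, "wy": 0, "wz": 0, "gripper": 0}
    - {"tx": 0, "ty": -1.2, "tz": 0, "wx": 0, "wy": 0, "wz": 0, "gripper": 0}
    - {"tx": 0, "ty": -1.2, "tz": 0, "wx": 0, "wy": 0, "wz": 0, "gripper": 0}

```text
time: 9.87
position: [0.5053, -0.1531, 0.1546]
tool_rot: [0.081, 3.14, 0.001]
ft_force: [3.0, 1.2, 4.8]
grip_width: 0.133
grip_force: 45.0
```

```bash
python3 - <<'E'
from h import *
st()
im=vision.get_image("side");g=np.load("g.npy").mean(2)
def kf(y):
    E=np.array(im["extrinsics"]);R=E[:3,:3];obs=np.clip((198-g)/133,0,1)[236:248,284:300];tip=np.array([.5083,-.1469,.1479])
    f=lambda q:((keymask(im,tip+R[0]*q[0]/1e3+R[1]*q[1]/1e3,y,abs(q[2]))[236:248,284:300]-obs)**2).sum()
    q0=np.array([0,0,1.]);r=minimize(f,q0,method="Nelder-Mead",options=dict(initial_simplex=q0+np.vstack([np.zeros(3),np.diag([2,2,.3])])));return r.x,r.fun
for y in(-.05,0.03,.1):print(y,kf(y))
E
```

```text
9.87 [0.5053, -0.1531, 0.1546] yaw 3.09 F [3.0, 1.2, 4.8] M [0.38, -0.87, -0.03] q [-0.23, 0.08, 0.5, 1.82, -0.04, 1.24, 1.8] 0.13345486575837626 45.02056002616882
-0.05 (array([ 0.07713155, -2.06371381,  1.09972552]), np.float64(0.2600995836818436))
0.03 (array([ 0.12397081, -2.01636675,  1.05430537]), np.float64(0.12629633567410267))
0.1 (array([ 0.0759065 , -1.97686713,  1.07803414]), np.float64(0.18508887564513649))
```

Request:
jog_arm:
  increments:
    - {"tx": 0, "ty": -0.3, "tz": 0, "wx": 0, "wy": 0, "wz": 0, "gripper": 0}
    - {"tx": 0, "ty": -0.6, "tz": 0, "wx": 0, "wy": 0, "wz": 0, "gripper": 0}
    - {"tx": 0, "ty": -0.9, "tz": 0, "wx": 0, "wy": 0, "wz": 0, "gripper": 0}
    - {"tx": 0, "ty": -1.2, "tz": 0, "wx": 0, "wy": 0, "wz": 0, "gripper": 0}
    - {"tx": 0, "ty": -1.2, "tz": 0, "wx": 0, "wy": 0, "wz": 0, "gripper": 0}

```text
time: 10.33
position: [0.5046, -0.1544, 0.1543]
tool_rot: [-0.081, -3.14, -0.001]
ft_force: [2.3, 1.9, 4.4]
grip_width: 0.137
grip_force: 45.1
```

```bash
python3 - <<'E'
from h import *
st()
E
```

```text
10.33 [0.5046, -0.1544, 0.1543] yaw 3.09 F [2.3, 1.9, 4.4] M [0.84, -0.67, 0.02] q [-0.23, 0.08, 0.5, 1.82, -0.04, 1.24, 1.81] 0.13707449509182812 45.073952078819275
```

Request:
jog_arm:
  increments:
    - {"tx": 0, "ty": 0.3, "tz": 0, "wx": 0, "wy": 0, "wz": 0, "gripper": 0}
    - {"tx": 0, "ty": 0.6, "tz": 0, "wx": 0, "wy": 0, "wz": 0, "gripper": 0}
    - {"tx": 0, "ty": 0.9, "tz": 0, "wx": 0, "wy": 0, "wz": 0, "gripper": 0}
    - {"tx": 0, "ty": 1.2, "tz": 0, "wx": 0, "wy": 0, "wz": 0, "gripper": 0}
    - {"tx": 0, "ty": 1.5, "tz": 0, "wx": 0, "wy": 0, "wz": 0, "gripper": 0}

```text
time: 10.75
position: [0.5048, -0.1537, 0.1544]
tool_rot: [-0.082, -3.14, 0.001]
ft_force: [1.1, 0.6, 4.1]
grip_width: 0.134
grip_force: 45.0
```

Request:
jog_arm:
  increments:
    - {"tx": 0, "ty": 0.3, "tz": 0, "wx": 0, "wy": 0, "wz": 0, "gripper": 0}
    - {"tx": 0, "ty": 0.6, "tz": 0, "wx": 0, "wy": 0, "wz": 0, "gripper": 0}
    - {"tx": 0, "ty": 0.9, "tz": 0, "wx": 0, "wy": 0, "wz": 0, "gripper": 0}
    - {"tx": 0, "ty": 1.2, "tz": 0, "wx": 0, "wy": 0, "wz": 0, "gripper": 0}
    - {"tx": 0, "ty": 1.5, "tz": 0, "wx": 0, "wy": 0, "wz": 0, "gripper": 0}

```text
time: 11.17
position: [0.5049, -0.1527, 0.1545]
tool_rot: [0.082, 3.141, -0.002]
ft_force: [1.2, -1.0, 4.6]
grip_width: 0.13
grip_force: 45.0
```

```bash
python3 - <<'E'
from h import *
st()
E
```

```text
11.17 [0.5049, -0.1527, 0.1545] yaw 3.089 F [1.2, -1.0, 4.6] M [-0.48, -0.45, -0.02] q [-0.23, 0.08, 0.5, 1.83, -0.04, 1.24, 1.8] 0.13017621545518374 45.026235580444336
```

Request:
jog_arm:
  increments:
    - {"tx": 0, "ty": 0, "tz": -1, "wx": 0, "wy": 0, "wz": 0, "gripper": 0}
    - {"tx": 0, "ty": 0, "tz": -2, "wx": 0, "wy": 0, "wz": 0, "gripper": 0}
    - {"tx": 0, "ty": 0, "tz": -3, "wx": 0, "wy": 0, "wz": 0, "gripper": 0}
    - {"tx": 0, "ty": 0, "tz": -3, "wx": 0, "wy": 0, "wz": 0, "gripper": 0}
    - {"tx": 0, "ty": 0, "tz": -3, "wx": 0, "wy": 0, "wz": 0, "gripper": 0}

```text
time: 11.58
position: [0.5041, -0.1512, 0.1565]
tool_rot: [-0.081, -3.138, -0.001]
ft_force: [-0.1, -0.1, -1.4]
grip_width: 0.134
grip_force: 45.0
```

```bash
cat > look.py <<'E'
from h import *
import sys
acc=0
for i in range(6): acc=acc+vision.get_image("side")["color"].astype(float)
im=vision.get_image("side");g=acc/6;p=ctrl.get_state()["position"];st()
np.save(sys.argv[1]+".npy",g)
E_=np.array(im["extrinsics"]);R=E_[:3,:3]
def kf(g,p,y,win):
    u0,u1,v0,v1=win
    obs=np.clip((198-g.mean(2))/133,0,1)[v0:v1,u0:u1];tip=p-[0,0,.0437]
    f=lambda q:((keymask(im,tip+R[0]*q[0]/1e3+R[1]*q[1]/1e3,y,1.05)[v0:v1,u0:u1]-obs)**2).sum()
    q0=np.array([0,0.]);r=minimize(f,q0,method="Nelder-Mead",options=dict(initial_simplex=q0+np.vstack([np.zeros(2),np.eye(2)*2])));return np.round(r.x,2),round(r.fun,3)
for y in(-.05,.04):
    print(y,"new",kf(g,p,y,(284,300,240,249)),kf(g,p,y,(284,300,240,253)))
if len(sys.argv)>2:
    print("g2",kf(np.load("g2.npy"),np.array([.5071,-.1525,.1551]),.04,(284,300,240,249)),"g",kf(np.load("g.npy"),np.array([.5083,-.1484,.1916]),.04,(284,300,236,248)))
cv2.imwrite(f"pics/{sys.argv[1]}.png",cv2.resize(g[230:270,265:317].astype(np.uint8),(780,600),interpolation=cv2.INTER_CUBIC))
print(proj(im,[.50757,-.14948,.112]),proj(im,p-[0,0,.0437]))
E
python3 look.py h x
```

```text
11.93 [0.505, -0.1517, 0.1574] yaw 3.09 F [-0.5, -0.3, -0.7] M [0.04, -0.01, -0.0] q [-0.23, 0.08, 0.5, 1.82, -0.04, 1.25, 1.8] 0.1328199540722439 44.99943137168884
-0.05 new (array([ 0.23, -0.03]), np.float64(0.3)) (array([ 0.15, -0.45]), np.float64(0.886))
0.04 new (array([-0.11, -1.35]), np.float64(0.199)) (array([-0.14, -0.89]), np.float64(0.646))
g2 (array([ 0.1, -1.5]), np.float64(0.117)) g (array([-0.93, -2.78]), np.float64(0.121))
[294.01076391 255.67054485] [293.95548164 256.40661562]
```

View pics/h.png

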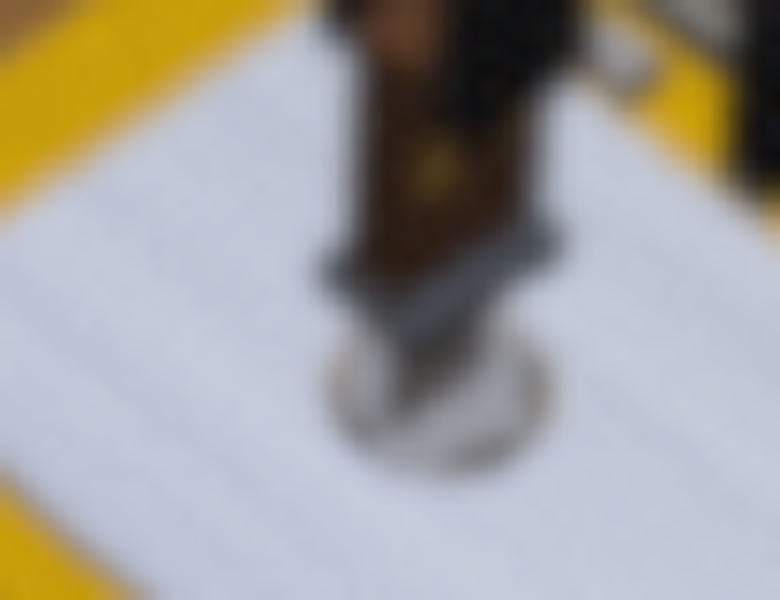

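Aligned in view to about 1 mm. The y values near -0.151 have not been pressed yet, so I press here and sweep +y.

Request:
jog_arm:
  increments:
    - {"tx": -0.7, "ty": 0, "tz": 1.5, "wx": 0, "wy": 0, "wz": 0, "gripper": 0}
    - {"tx": -0.7, "ty": 0, "tz": 2.3, "wx": 0, "wy": 0, "wz": 0, "gripper": 0}
    - {"tx": -0.7, "ty": 0, "tz": 2.7, "wx": 0, "wy": 0, "wz": 0, "gripper": 0}
    - {"tx": -0.7, "ty": 0, "tz": 3, "wx": 0, "wy": 0, "wz": 0, "gripper": 0}
    - {"tx": -0.7, "ty": 0, "tz": 3, "wx": 0, "wy": 0, "wz": 0, "gripper": 0}

```text
time: 12.35
position: [0.5062, -0.1518, 0.1551]
tool_rot: [0.081, 3.139, 0.0]
ft_force: [-1.8, -0.6, 4.7]
grip_width: 0.131
grip_force: 45.0
```

Request:
jog_arm:
  increments:
    - {"tx": 0, "ty": 0.3, "tz": 0, "wx": 0, "wy": 0, "wz": 0, "gripper": 0}
    - {"tx": 0, "ty": 0.6, "tz": 0, "wx": 0, "wy": 0, "wz": 0, "gripper": 0}
    - {"tx": 0, "ty": 0.9, "tz": 0, "wx": 0, "wy": 0, "wz": 0, "gripper": 0}
    - {"tx": 0, "ty": 1.0, "tz": 0, "wx": 0, "wy": 0, "wz": 0, "gripper": 0}
    - {"tx": 0, "ty": 1.0, "tz": 0, "wx": 0, "wy": 0, "wz": 0, "gripper": 0}

```text
time: 12.77
position: [0.5061, -0.1513, 0.1547]
tool_rot: [0.082, 3.14, -0.001]
ft_force: [-0.7, -0.2, 4.4]
grip_width: 0.131
grip_force: 45.0
```

```bash
python3 - <<'E'
from h import *
st()
E
```

```text
12.77 [0.5061, -0.1513, 0.1547] yaw 3.09 F [-0.7, -0.2, 4.4] M [-0.46, 0.08, 0.01] q [-0.23, 0.08, 0.5, 1.82, -0.04, 1.24, 1.8] 0.13140131585712775 45.0188273191452
```

Request:
jog_arm:
  increments:
    - {"tx": 0, "ty": 0.3, "tz": 0, "wx": 0, "wy": 0, "wz": 0, "gripper": 0}
    - {"tx": 0, "ty": 0.6, "tz": 0, "wx": 0, "wy": 0, "wz": 0, "gripper": 0}
    - {"tx": 0, "ty": 0.9, "tz": 0, "wx": 0, "wy": 0, "wz": 0, "gripper": 0}
    - {"tx": 0, "ty": 1.0, "tz": 0, "wx": 0, "wy": 0, "wz": 0, "gripper": 0}
    - {"tx": 0, "ty": 1.0, "tz": 0, "wx": 0, "wy": 0, "wz": 0, "gripper": 0}

```text
time: 13.18
position: [0.506, -0.1505, 0.1546]
tool_rot: [0.082, 3.14, -0.001]
ft_force: [-0.1, -3.3, 5.1]
grip_width: 0.127
grip_force: 45.1
```

```bash
python3 - <<'E'
from h import *
st()
E
```

```text
13.18 [0.506, -0.1505, 0.1546] yaw 3.089 F [-0.1, -3.3, 5.1] M [-1.08, 0.01, -0.0] q [-0.23, 0.08, 0.5, 1.83, -0.04, 1.24, 1.8] 0.12710972125564818 45.1029771566391
```

Request:
jog_arm:
  increments:
    - {"tx": 0, "ty": 0.3, "tz": 0, "wx": 0, "wy": 0, "wz": 0, "gripper": 0}
    - {"tx": 0, "ty": 0.6, "tz": 0, "wx": 0, "wy": 0, "wz": 0, "gripper": 0}
    - {"tx": 0, "ty": 0.9, "tz": 0, "wx": 0, "wy": 0, "wz": 0, "gripper": 0}
    - {"tx": 0, "ty": 1.0, "tz": 0, "wx": 0, "wy": 0, "wz": 0, "gripper": 0}
    - {"tx": 0, "ty": 1.0, "tz": 0, "wx": 0, "wy": 0, "wz": 0, "gripper": 0}

```text
time: 13.6
position: [0.5059, -0.1481, 0.1543]
tool_rot: [-0.08, -3.14, -0.001]
ft_force: [-0.1, -1.1, 4.1]
grip_width: 0.129
grip_force: 45.0
```

```bash
python3 - <<'E'
from h import *
st()
E
```

```text
13.6 [0.5059, -0.1481, 0.1543] yaw 3.09 F [-0.1, -1.1, 4.1] M [-0.33, 0.0, 0.01] q [-0.23, 0.08, 0.5, 1.83, -0.04, 1.24, 1.79] 0.12945496255932806 45.01489698886871
```

Stick-slip makes sliding unreliable. Hop search instead: lift, shift, press lightly.

Request:
jog_arm:
  increments:
    - {"tx": 0, "ty": 0, "tz": -2.5, "wx": 0, "wy": 0, "wz": 0, "gripper": 0}
    - {"tx": 0, "ty": -0.8, "tz": -2.5, "wx": 0, "wy": 0, "wz": 0, "gripper": 0}
    - {"tx": 0, "ty": -0.8, "tz": -2, "wx": 0, "wy": 0, "wz": 0, "gripper": 0}
    - {"tx": 0, "ty": -0.8, "tz": 0, "wx": 0, "wy": 0, "wz": 0, "gripper": 0}
    - {"tx": 0, "ty": -0.8, "tz": 0, "wx": 0, "wy": 0, "wz": 0, "gripper": 0}

```text
time: 14.02
position: [0.5057, -0.1491, 0.1543]
tool_rot: [-0.081, -3.14, -0.001]
ft_force: [-0.5, -0.4, 4.5]
grip_width: 0.136
grip_force: 45.0
```

Request:
jog_arm:
  increments:
    - {"tx": 0, "ty": 0, "tz": -2.5, "wx": 0, "wy": 0, "wz": 0, "gripper": 0}
    - {"tx": 0, "ty": -0.7, "tz": -2.5, "wx": 0, "wy": 0, "wz": 0, "gripper": 0}
    - {"tx": 0, "ty": -0.7, "tz": -2, "wx": 0, "wy": 0, "wz": 0, "gripper": 0}
    - {"tx": 0, "ty": -0.7, "tz": 0, "wx": 0, "wy": 0, "wz": 0, "gripper": 0}
    - {"tx": 0, "ty": -0.7, "tz": 0, "wx": 0, "wy": 0, "wz": 0, "gripper": 0}

```text
time: 14.43
position: [0.5061, -0.1504, 0.1547]
tool_rot: [0.081, 3.14, -0.0]
ft_force: [-0.9, 0.4, 4.6]
grip_width: 0.134
grip_force: 45.0
```

Request:
jog_arm:
  increments:
    - {"tx": 0, "ty": 0, "tz": -2.5, "wx": 0, "wy": 0, "wz": 0, "gripper": 0}
    - {"tx": 0, "ty": -0.7, "tz": -2.5, "wx": 0, "wy": 0, "wz": 0, "gripper": 0}
    - {"tx": 0, "ty": -0.7, "tz": -2, "wx": 0, "wy": 0, "wz": 0, "gripper": 0}
    - {"tx": 0, "ty": -0.7, "tz": 0, "wx": 0, "wy": 0, "wz": 0, "gripper": 0}
    - {"tx": 0, "ty": -0.7, "tz": 0, "wx": 0, "wy": 0, "wz": 0, "gripper": 0}

```text
time: 14.85
position: [0.506, -0.1511, 0.1546]
tool_rot: [0.081, 3.14, -0.0]
ft_force: [-1.1, 0.2, 5.1]
grip_width: 0.134
grip_force: 45.0
```

Request:
jog_arm:
  increments:
    - {"tx": 0, "ty": 0, "tz": -2.5, "wx": 0, "wy": 0, "wz": 0, "gripper": 0}
    - {"tx": 0, "ty": -0.7, "tz": -2.5, "wx": 0, "wy": 0, "wz": 0, "gripper": 0}
    - {"tx": 0, "ty": -0.7, "tz": -2, "wx": 0, "wy": 0, "wz": 0, "gripper": 0}
    - {"tx": 0, "ty": -0.7, "tz": 0, "wx": 0, "wy": 0, "wz": 0, "gripper": 0}
    - {"tx": 0, "ty": -0.7, "tz": 0, "wx": 0, "wy": 0, "wz": 0, "gripper": 0}

```text
time: 15.27
position: [0.5059, -0.1517, 0.1547]
tool_rot: [0.081, 3.14, -0.0]
ft_force: [-0.8, 0.2, 4.9]
grip_width: 0.13
grip_force: 45.0
```

Request:
jog_arm:
  increments:
    - {"tx": 0, "ty": 0, "tz": -2.5, "wx": 0, "wy": 0, "wz": 0, "gripper": 0}
    - {"tx": 0, "ty": -0.7, "tz": -2.5, "wx": 0, "wy": 0, "wz": 0, "gripper": 0}
    - {"tx": 0, "ty": -0.7, "tz": -2, "wx": 0, "wy": 0, "wz": 0, "gripper": 0}
    - {"tx": 0, "ty": -0.7, "tz": 0, "wx": 0, "wy": 0, "wz": 0, "gripper": 0}
    - {"tx": 0, "ty": -0.7, "tz": 0, "wx": 0, "wy": 0, "wz": 0, "gripper": 0}

```text
time: 15.68
position: [0.5059, -0.1524, 0.1546]
tool_rot: [0.081, 3.14, 0.0]
ft_force: [-0.6, 0.7, 4.9]
grip_width: 0.132
grip_force: 45.0
```

Request:
jog_arm:
  increments:
    - {"tx": 0, "ty": 0, "tz": -2.5, "wx": 0, "wy": 0, "wz": 0, "gripper": 0}
    - {"tx": 0, "ty": 0, "tz": -2.5, "wx": 0, "wy": 0, "wz": 0, "gripper": 0}
    - {"tx": 0, "ty": 0, "tz": -2.5, "wx": 0, "wy": 0, "wz": 0, "gripper": 0}
    - {"tx": 0, "ty": 0, "tz": -2.5, "wx": 0, "wy": 0, "wz": 0, "gripper": 0}
    - {"tx": 0, "ty": 0, "tz": -2.5, "wx": 0, "wy": 0, "wz": 0, "gripper": 0}

```text
time: 16.1
position: [0.5055, -0.1523, 0.1566]
tool_rot: [-0.081, -3.14, -0.0]
ft_force: [0.7, -0.4, -0.7]
grip_width: 0.13
grip_force: 45.0
```

```bash
python3 look.py i
```

```text
16.45 [0.5057, -0.1524, 0.1569] yaw 3.09 F [-0.3, -0.2, -0.3] M [0.03, -0.0, 0.03] q [-0.23, 0.08, 0.5, 1.82, -0.04, 1.25, 1.8] 0.1298685791579339 44.99952256679535
-0.05 new (array([ 0.89, -0.8 ]), np.float64(0.129)) (array([ 0.51, -0.77]), np.float64(0.809))
0.04 new (array([ 0.56, -2.08]), np.float64(0.094)) (array([ 0.26, -1.01]), np.float64(0.595))
[294.01076391 255.67054485] [294.42702152 256.55980747]
```

Request:
jog_arm:
  increments:
    - {"tx": 0, "ty": 0, "tz": -8, "wx": 0, "wy": 0, "wz": 0, "gripper": 0}
    - {"tx": 0, "ty": 0, "tz": -17, "wx": 0, "wy": 0, "wz": 0, "gripper": 0}
    - {"tx": 0, "ty": 0, "tz": -25, "wx": 0, "wy": 0, "wz": 0, "gripper": 0}
    - {"tx": 0, "ty": 0, "tz": -30, "wx": 0, "wy": 0, "wz": 0, "gripper": 0}
    - {"tx": 0, "ty": 0, "tz": -30, "wx": 0, "wy": 0, "wz": 0, "gripper": 0}

```text
time: 16.87
position: [0.5069, -0.1527, 0.189]
tool_rot: [0.081, 3.137, -0.0]
ft_force: [-0.0, -0.2, 0.0]
grip_width: 0.13
grip_force: 45.0
```

Request:
jog_arm:
  increments:
    - {"tx": 0, "ty": 0, "tz": 0, "wx": 0, "wy": 0, "wz": 0, "gripper": 0}
    - {"tx": 0, "ty": 0, "tz": 0, "wx": 0, "wy": 0, "wz": 0, "gripper": 0}
    - {"tx": 0, "ty": 0, "tz": 0, "wx": 0, "wy": 0, "wz": 0, "gripper": 0}
    - {"tx": 0, "ty": 0, "tz": 0, "wx": 0, "wy": 0, "wz": 0, "gripper": 0}
    - {"tx": 0, "ty": 0, "tz": 0, "wx": 0, "wy": 0, "wz": 0, "gripper": 0}

```text
time: 17.28
position: [0.5055, -0.1523, 0.1866]
tool_rot: [-0.081, -3.14, -0.0]
ft_force: [0.3, -1.3, -1.6]
grip_width: 0.131
grip_force: 45.0
```

```bash
cat > lk2.py <<'E'
from h import *
st();acc=0
for i in range(8): acc=acc+vision.get_image("side")["color"].astype(float)
im=vision.get_image("side");g=acc/8;p=ctrl.get_state()["position"];st();np.save("g3.npy",g)
R=np.array(im["extrinsics"])[:3,:3]
u0,v0=np.int32(proj(im,p-[0,0,.0437]));win=(u0-10,u0+7,v0-8,v0+4)
for y in(-.1,-.05,0,.05,.1):
    obs=np.clip((198-g.mean(2))/133,0,1)[win[2]:win[3],win[0]:win[1]]
    f=lambda q:((keymask(im,p-[0,0,.0437]+R[0]*q[0]/1e3+R[1]*q[1]/1e3,y,1.05)[win[2]:win[3],win[0]:win[1]]-obs)**2).sum()
    r=minimize(f,[0,0],method="Nelder-Mead",options=dict(initial_simplex=[[0,0],[2,0],[0,2]]));print(y,np.round(r.x,2),round(r.fun,3))
# slot / disc appearance model from this image: disc w/ slot line
gg=g.mean(2);u0,u1,v0,v1=280,308,247,266
def model(q,S=8):
    x,y,yaw,a,b,sg,off=q;x/=100;y/=100
    def poly(P,m):
        P=np.float32([[proj(im,k) for k in P]]);cv2.fillConvexPoly(m,np.int32(np.round(((P+.5-[u0,v0])*S-.5)*16)),255,shift=4)
    mk=lambda:np.zeros(((v1-v0)*S,(u1-u0)*S),np.uint8)
    ring,disc,slot=mk(),mk(),mk()
    t=np.linspace(0,6.28,60);c,s=np.cos(yaw),np.sin(yaw)
    poly([[x+.015*np.cos(k),y+.015*np.sin(k),.110] for k in t],ring)
    poly([[x+.014*np.cos(k),y+.014*np.sin(k),.112] for k in t],disc)
    poly([[x+c*i*.009-s*(j*.0021),y+s*i*.009+c*(j*.0021),.112] for i,j in((-1,-1),(-1,1),(1,1),(1,-1))],slot)
    I=np.full(ring.shape,200.);I[ring>0]=b;I[disc>0]=a;I[slot>0]=off
    I=cv2.resize(I,(u1-u0,v1-v0),interpolation=cv2.INTER_AREA);return cv2.GaussianBlur(I,(0,0),abs(sg)/10)
q0=np.array([50.75,-14.95,-.05,160,110,10,130.]);r=minimize(lambda q:((model(q)-gg[v0:v1,u0:u1])**2).sum(),q0,method="Nelder-Mead",options=dict(maxiter=1500,initial_simplex=q0+np.vstack([np.zeros(7),np.diag([.15,.15,.1,10,20,2,15])])));print(r.x,np.sqrt(r.fun/532))
E
python3 lk2.py
```

```text
17.28 [0.5055, -0.1523, 0.1866] yaw 3.09 F [0.3, -1.3, -1.6] M [0.04, -0.01, -0.01] q [-0.23, 0.06, 0.5, 1.78, -0.03, 1.31, 1.79] 0.1309155129664161 44.999492168426514
17.73 [0.5058, -0.1524, 0.187] yaw 3.09 F [0.2, -0.2, -0.5] M [0.05, 0.04, -0.05] q [-0.23, 0.06, 0.5, 1.78, -0.03, 1.31, 1.79] 0.1308131409723997 44.99945819377899
-0.1 [-0.57 -2.14] 1.266
-0.05 [-0.58 -2.12] 1.026
0 [-0.46 -2.01] 0.834
0.05 [-0.43 -2.1 ] 0.725
0.1 [-0.55 -1.96] 0.712
[ 51.09856597 -14.62880463  -0.21030328 149.02729602  16.40876574
  16.09783983 150.22256366] 9.270644545984316
```

```bash
cat > sf.py <<'E'
from h import *
im=vision.get_image("side");u0,u1,v0,v1=280,308,249,267;S=8
imgs={"g":np.load("g.npy").mean(2),"g3":np.load("g3.npy").mean(2),"0":cv2.imread("pics/side0.png").mean(2).astype(float)}
t=np.linspace(0,2*np.pi,48)
def model(q,sg=1.05):
    x,y,yaw,d,w,a,s,bg=q;x/=100;y/=100;c,si=np.cos(yaw),np.sin(yaw)
    I=np.full(((v1-v0+8)*S,(u1-u0+8)*S),float(bg))
    def poly(P,val):
        P=cv2.convexHull(np.float32([proj(im,k) for k in P]));m=np.zeros(I.shape,np.uint8)
        cv2.fillConvexPoly(m,np.int32(np.round(((P+.5-[u0-4,v0-4])*S-.5)*16)),255,shift=4);I[m>0]=val
    ci=lambda r,z:[[x+r*np.cos(k),y+r*np.sin(k),z] for k in t]
    poly(ci(.015,.110),d);poly(ci(.014,.110)+ci(.014,.112),w);poly(ci(.014,.112),a)
    poly([[x+c*i*.009-si*j*.0021,y+si*i*.009+c*j*.0021,.112] for i in(-1,1) for j in(-1,1)],s)
    I=cv2.resize(I,None,fx=1/S,fy=1/S,interpolation=cv2.INTER_AREA);return cv2.GaussianBlur(I,(0,0),sg)[4:-4,4:-4]
for n,g in imgs.items():
  best=None
  for st0 in([50.8,-14.9,-.05],[50.9,-14.8,0],[50.7,-14.95,.0]):
    q0=np.array(st0+[80,120,155,125,200.]);r=minimize(lambda q:((model(q)-g[v0:v1,u0:u1])**2).sum(),q0,method="Nelder-Mead",options=dict(maxiter=900,initial_simplex=q0+np.vstack([np.zeros(8),np.diag([.1,.1,.08,20,20,10,15,3])])))
    if best is None or r.fun<best.fun:best=r
  print(n,np.round(best.x,3),round(np.sqrt(best.fun/504),2))
E
time python3 sf.py
```

```text
g [ 5.09810e+01 -1.47420e+01 -9.70000e-02 -3.48390e+01  1.52154e+02
  1.50685e+02  1.40974e+02  2.00800e+02] 3.26
g3 [ 5.09780e+01 -1.47440e+01  9.60000e-02 -1.88670e+01  1.42346e+02
  1.49421e+02  1.46427e+02  2.00626e+02] 4.48
0 [ 50.955 -14.767   0.335 -15.783 137.292 135.377 128.542 183.993] 3.41
real	0m17.401s
user	0m17.578s
sys	0m0.088s
```

The stud was mislocated by about 2 mm because its hole's shadow ring biased the disc. New target is (0.508, -0.1497).

Request:
jog_arm:
  increments:
    - {"tx": -2.1, "ty": 2.8, "tz": 8, "wx": 0, "wy": 0, "wz": 0, "gripper": 0}
    - {"tx": -2.1, "ty": 2.8, "tz": 16, "wx": 0, "wy": 0, "wz": 0, "gripper": 0}
    - {"tx": -2.1, "ty": 2.8, "tz": 23, "wx": 0, "wy": 0, "wz": 0, "gripper": 0}
    - {"tx": -2.1, "ty": 2.8, "tz": 28, "wx": 0, "wy": 0, "wz": 0, "gripper": 0}
    - {"tx": -2.1, "ty": 2.8, "tz": 28, "wx": 0, "wy": 0, "wz": 0, "gripper": 0}

```text
time: 18.2
position: [0.5068, -0.1494, 0.1571]
tool_rot: [-0.081, -3.137, -0.0]
ft_force: [-0.3, 0.6, -1.6]
grip_width: 0.133
grip_force: 45.0
```

Request:
jog_arm:
  increments:
    - {"tx": 0, "ty": 0, "tz": 0, "wx": 0, "wy": 0, "wz": 0, "gripper": 0}
    - {"tx": 0, "ty": 0, "tz": 1.5, "wx": 0, "wy": 0, "wz": 0, "gripper": 0}
    - {"tx": 0, "ty": 0, "tz": 3.5, "wx": 0, "wy": 0, "wz": 0, "gripper": 0}
    - {"tx": 0, "ty": 0, "tz": 4.7, "wx": 0, "wy": 0, "wz": 0, "gripper": 0}
    - {"tx": 0, "ty": 0, "tz": 4.7, "wx": 0, "wy": 0, "wz": 0, "gripper": 0}

```text
time: 18.62
position: [0.5081, -0.1493, 0.1542]
tool_rot: [0.081, 3.14, 0.001]
ft_force: [0.6, 1.1, -0.5]
grip_width: 0.132
grip_force: 45.0
```

Request:
jog_arm:
  increments:
    - {"tx": 0, "ty": 0, "tz": -2.5, "wx": 0, "wy": 0, "wz": 0, "gripper": 0}
    - {"tx": 0, "ty": -0.6, "tz": -2.5, "wx": 0, "wy": 0, "wz": 0, "gripper": 0}
    - {"tx": 0, "ty": -0.6, "tz": -2, "wx": 0, "wy": 0, "wz": 0, "gripper": 0}
    - {"tx": 0, "ty": -0.6, "tz": 0, "wx": 0, "wy": 0, "wz": 0, "gripper": 0}
    - {"tx": 0, "ty": -0.6, "tz": 0, "wx": 0, "wy": 0, "wz": 0, "gripper": 0}

```text
time: 19.03
position: [0.5085, -0.1505, 0.1548]
tool_rot: [0.082, 3.139, -0.0]
ft_force: [-0.6, -0.0, 4.3]
grip_width: 0.135
grip_force: 45.0
```

Request:
jog_arm:
  increments:
    - {"tx": 0, "ty": 0, "tz": -2.5, "wx": 0, "wy": 0, "wz": 0, "gripper": 0}
    - {"tx": 0, "ty": 1.2, "tz": -2.5, "wx": 0, "wy": 0, "wz": 0, "gripper": 0}
    - {"tx": 0, "ty": 1.2, "tz": -2, "wx": 0, "wy": 0, "wz": 0, "gripper": 0}
    - {"tx": 0, "ty": 1.2, "tz": 0, "wx": 0, "wy": 0, "wz": 0, "gripper": 0}
    - {"tx": 0, "ty": 1.2, "tz": 0, "wx": 0, "wy": 0, "wz": 0, "gripper": 0}

```text
time: 19.45
position: [0.5076, -0.1488, 0.1535]
tool_rot: [-0.081, -3.14, -0.0]
ft_force: [0.4, -0.3, -0.5]
grip_width: 0.133
grip_force: 45.0
```

Request:
jog_arm:
  increments:
    - {"tx": 0, "ty": 0, "tz": -2.5, "wx": 0, "wy": 0, "wz": 0, "gripper": 0}
    - {"tx": 0, "ty": 0.6, "tz": -2.5, "wx": 0, "wy": 0, "wz": 0, "gripper": 0}
    - {"tx": 0, "ty": 0.6, "tz": -2, "wx": 0, "wy": 0, "wz": 0, "gripper": 0}
    - {"tx": 0, "ty": 0.6, "tz": 0, "wx": 0, "wy": 0, "wz": 0, "gripper": 0}
    - {"tx": 0, "ty": 0.6, "tz": 0, "wx": 0, "wy": 0, "wz": 0, "gripper": 0}

```text
time: 19.87
position: [0.5078, -0.1484, 0.1539]
tool_rot: [-0.081, -3.14, -0.0]
ft_force: [0.4, 0.6, -1.4]
grip_width: 0.13
grip_force: 45.0
```

Request:
jog_arm:
  increments:
    - {"tx": 0, "ty": 0, "tz": -2.5, "wx": 0, "wy": 0, "wz": 0, "gripper": 0}
    - {"tx": 0, "ty": 0.6, "tz": -2.5, "wx": 0, "wy": 0, "wz": 0, "gripper": 0}
    - {"tx": 0, "ty": 0.6, "tz": -2, "wx": 0, "wy": 0, "wz": 0, "gripper": 0}
    - {"tx": 0, "ty": 0.6, "tz": 0, "wx": 0, "wy": 0, "wz": 0, "gripper": 0}
    - {"tx": 0, "ty": 0.6, "tz": 0, "wx": 0, "wy": 0, "wz": 0, "gripper": 0}

```text
time: 20.28
position: [0.508, -0.1481, 0.154]
tool_rot: [-0.081, -3.14, 0.001]
ft_force: [-0.4, -0.7, -1.0]
grip_width: 0.133
grip_force: 45.0
```

In the slot: the force dropped to zero over y ≈ -0.1493 to -0.1481. Centre and go down.

Request:
jog_arm:
  increments:
    - {"tx": 0, "ty": -0.6, "tz": 0, "wx": 0, "wy": 0, "wz": 0, "gripper": 0}
    - {"tx": 0, "ty": -0.6, "tz": 1, "wx": 0, "wy": 0, "wz": 0, "gripper": 0}
    - {"tx": 0, "ty": -0.6, "tz": 2, "wx": 0, "wy": 0, "wz": 0, "gripper": 0}
    - {"tx": 0, "ty": -0.6, "tz": 3, "wx": 0, "wy": 0, "wz": 0, "gripper": 0}
    - {"tx": 0, "ty": -0.6, "tz": 3.5, "wx": 0, "wy": 0, "wz": 0, "gripper": 0}

```text
time: 20.7
position: [0.5079, -0.1485, 0.1505]
tool_rot: [-0.081, -3.14, -0.0]
ft_force: [1.0, -0.5, -0.6]
grip_width: 0.135
grip_force: 45.0
```

Request:
jog_arm:
  increments:
    - {"tx": 0, "ty": 0, "tz": 0.3, "wx": 0, "wy": 0, "wz": 0, "gripper": 0}
    - {"tx": 0, "ty": 0, "tz": 0.6, "wx": 0, "wy": 0, "wz": 0, "gripper": 0}
    - {"tx": 0, "ty": 0, "tz": 0.9, "wx": 0, "wy": 0, "wz": 0, "gripper": 0}
    - {"tx": 0, "ty": 0, "tz": 1.2, "wx": 0, "wy": 0, "wz": 0, "gripper": 0}
    - {"tx": 0, "ty": 0, "tz": 1.5, "wx": 0, "wy": 0, "wz": 0, "gripper": 0}

```text
time: 21.12
position: [0.5082, -0.1485, 0.1495]
tool_rot: [0.081, 3.14, 0.0]
ft_force: [-0.8, -0.4, 1.0]
grip_width: 0.128
grip_force: 45.0
```

```bash
python3 -c "
from h import *
st()"
```

```text
21.12 [0.5082, -0.1485, 0.1495] yaw 3.09 F [-0.8, -0.4, 1.0] M [0.02, 0.17, 0.0] q [-0.23, 0.09, 0.5, 1.83, -0.05, 1.23, 1.8] 0.12833965882574724 45.00018775463104
```

Request:
jog_arm:
  increments:
    - {"tx": 0, "ty": 0, "tz": 0.5, "wx": 0, "wy": 0, "wz": 0, "gripper": 0}
    - {"tx": 0, "ty": 0, "tz": 1, "wx": 0, "wy": 0, "wz": 0, "gripper": 0}
    - {"tx": 0, "ty": 0, "tz": 1.5, "wx": 0, "wy": 0, "wz": 0, "gripper": 0}
    - {"tx": 0, "ty": 0, "tz": 2, "wx": 0, "wy": 0, "wz": 0, "gripper": 0}
    - {"tx": 0, "ty": 0, "tz": 2.5, "wx": 0, "wy": 0, "wz": 0, "gripper": 0}

```text
time: 21.53
position: [0.5084, -0.1486, 0.1472]
tool_rot: [0.081, 3.14, 0.0]
ft_force: [-0.0, 0.8, 4.2]
grip_width: 0.132
grip_force: 45.0
```

```bash
python3 -c "
from h import *
st()"
```

```text
21.53 [0.5084, -0.1486, 0.1472] yaw 3.09 F [-0.0, 0.8, 4.2] M [0.12, 0.27, -0.0] q [-0.23, 0.09, 0.5, 1.83, -0.05, 1.23, 1.8] 0.1324009933509273 45.00160038471222
```

Request:
jog_arm:
  increments:
    - {"tx": 0, "ty": 0, "tz": 0.3, "wx": 0, "wy": 0, "wz": 0, "gripper": 0}
    - {"tx": 0, "ty": 0, "tz": 0.6, "wx": 0, "wy": 0, "wz": 0, "gripper": 0}
    - {"tx": 0, "ty": 0, "tz": 0.9, "wx": 0, "wy": 0, "wz": 0, "gripper": 0}
    - {"tx": 0, "ty": 0, "tz": 1, "wx": 0, "wy": 0, "wz": 0, "gripper": 0}
    - {"tx": 0, "ty": 0, "tz": 1, "wx": 0, "wy": 0, "wz": 0, "gripper": 0}

```text
time: 21.95
position: [0.5084, -0.1486, 0.1461]
tool_rot: [0.081, 3.14, -0.0]
ft_force: [-0.3, 0.2, 5.4]
grip_width: 0.14
grip_force: 45.0
```

Request:
jog_arm:
  increments:
    - {"tx": 0, "ty": 0, "tz": 0.3, "wx": 0, "wy": 0, "wz": 0, "gripper": 0}
    - {"tx": 0, "ty": 0, "tz": 0.6, "wx": 0, "wy": 0, "wz": 0, "gripper": 0}
    - {"tx": 0, "ty": 0, "tz": 0.8, "wx": 0, "wy": 0, "wz": 0, "gripper": 0}
    - {"tx": 0, "ty": 0, "tz": 0.8, "wx": 0, "wy": 0, "wz": 0, "gripper": 0}
    - {"tx": 0, "ty": 0, "tz": 0.8, "wx": 0, "wy": 0, "wz": 0, "gripper": 0}

```text
time: 22.37
position: [0.5086, -0.1487, 0.146]
tool_rot: [0.081, 3.139, 0.0]
ft_force: [-2.5, 0.6, 9.7]
grip_width: 0.136
grip_force: 45.0
```

Bottomed (3.7 mm in, force rising). Slightly more press.

Request:
jog_arm:
  increments:
    - {"tx": 0, "ty": 0, "tz": 0.1, "wx": 0, "wy": 0, "wz": 0, "gripper": 0}
    - {"tx": 0, "ty": 0, "tz": 0.2, "wx": 0, "wy": 0, "wz": 0, "gripper": 0}
    - {"tx": 0, "ty": 0, "tz": 0.3, "wx": 0, "wy": 0, "wz": 0, "gripper": 0}
    - {"tx": 0, "ty": 0, "tz": 0.3, "wx": 0, "wy": 0, "wz": 0, "gripper": 0}
    - {"tx": 0, "ty": 0, "tz": 0.3, "wx": 0, "wy": 0, "wz": 0, "gripper": 0}

```text
time: 22.78
position: [0.5087, -0.1486, 0.146]
tool_rot: [0.081, 3.139, 0.0]
ft_force: [-2.0, 1.1, 10.0]
grip_width: 0.132
grip_force: 45.0
```

```bash
python3 -c "
from h import *
st()"
```

```text
22.78 [0.5087, -0.1486, 0.146] yaw 3.09 F [-2.0, 1.1, 10.0] M [0.11, 0.63, -0.03] q [-0.23, 0.09, 0.5, 1.83, -0.05, 1.22, 1.8] 0.13161069812411544 45.0060760974884
```

Request:
jog_arm:
  increments:
    - {"tx": 0, "ty": 0, "tz": 0.1, "wx": 0, "wy": 0, "wz": 0, "gripper": 0}
    - {"tx": 0, "ty": 0, "tz": 0.3, "wx": 0, "wy": 0, "wz": 0, "gripper": 0}
    - {"tx": 0, "ty": 0, "tz": 0.5, "wx": 0, "wy": 0, "wz": 0, "gripper": 0}
    - {"tx": 0, "ty": 0, "tz": 0.5, "wx": 0, "wy": 0, "wz": 0, "gripper": 0}
    - {"tx": 0, "ty": 0, "tz": 0.5, "wx": 0, "wy": 0, "wz": 0, "gripper": 0}

```text
time: 23.2
position: [0.5089, -0.1487, 0.1459]
tool_rot: [0.081, 3.138, 0.0]
ft_force: [-2.9, 0.8, 12.8]
grip_width: 0.135
grip_force: 45.0
```

```bash
python3 -c "
from h import *
st()"
```

```text
23.2 [0.5089, -0.1487, 0.1459] yaw 3.09 F [-2.9, 0.8, 12.8] M [0.19, 0.77, -0.01] q [-0.23, 0.09, 0.5, 1.83, -0.05, 1.22, 1.8] 0.1350592590138645 45.008922815322876
```

Contact is now about 14 N. Turning clockwise in stages.

Request:
jog_arm:
  increments:
    - {"tx": 0, "ty": 0, "tz": 0, "wx": 0, "wy": 0, "wz": 0.06, "gripper": 0}
    - {"tx": 0, "ty": 0, "tz": 0.1, "wx": 0, "wy": 0, "wz": 0.13, "gripper": 0}
    - {"tx": 0, "ty": 0, "tz": 0.1, "wx": 0, "wy": 0, "wz": 0.2, "gripper": 0}
    - {"tx": 0, "ty": 0, "tz": 0.1, "wx": 0, "wy": 0, "wz": 0.27, "gripper": 0}
    - {"tx": 0, "ty": 0, "tz": 0.1, "wx": 0, "wy": 0, "wz": 0.3, "gripper": 0}

```text
time: 23.62
position: [0.5094, -0.1488, 0.1459]
tool_rot: [0.554, 3.089, 0.001]
ft_force: [-2.0, 0.4, 11.3]
grip_width: 0.133
grip_force: 45.0
```

```bash
python3 -c "
from h import *
st()"
```

```text
23.62 [0.5094, -0.1488, 0.1459] yaw 2.787 F [-2.0, 0.4, 11.3] M [0.09, 0.47, 0.03] q [-0.25, 0.1, 0.51, 1.83, -0.05, 1.22, 1.5] 0.1333070794862404 45.003379583358765
```

Request:
jog_arm:
  increments:
    - {"tx": 0, "ty": 0, "tz": 0.1, "wx": 0, "wy": 0, "wz": 0.08, "gripper": 0}
    - {"tx": 0, "ty": 0, "tz": 0.2, "wx": 0, "wy": 0, "wz": 0.16, "gripper": 0}
    - {"tx": 0, "ty": 0, "tz": 0.3, "wx": 0, "wy": 0, "wz": 0.24, "gripper": 0}
    - {"tx": 0, "ty": 0, "tz": 0.3, "wx": 0, "wy": 0, "wz": 0.32, "gripper": 0}
    - {"tx": 0, "ty": 0, "tz": 0.3, "wx": 0, "wy": 0, "wz": 0.4, "gripper": 0}

```text
time: 24.03
position: [0.5094, -0.1489, 0.1459]
tool_rot: [1.158, 2.917, 0.002]
ft_force: [-2.4, 1.3, 12.0]
grip_width: 0.134
grip_force: 45.0
```

```bash
python3 -c "
from h import *
st()"
```

```text
24.03 [0.5094, -0.1489, 0.1459] yaw 2.386 F [-2.4, 1.3, 12.0] M [0.0, 0.57, 0.05] q [-0.27, 0.1, 0.54, 1.83, -0.05, 1.22, 1.1] 0.13380209330340928 45.020944476127625
```

Request:
jog_arm:
  increments:
    - {"tx": 0, "ty": 0, "tz": 0.1, "wx": 0, "wy": 0, "wz": 0.08, "gripper": 0}
    - {"tx": 0, "ty": 0, "tz": 0.2, "wx": 0, "wy": 0, "wz": 0.16, "gripper": 0}
    - {"tx": 0, "ty": 0, "tz": 0.2, "wx": 0, "wy": 0, "wz": 0.24, "gripper": 0}
    - {"tx": 0, "ty": 0, "tz": 0.2, "wx": 0, "wy": 0, "wz": 0.32, "gripper": 0}
    - {"tx": 0, "ty": 0, "tz": 0.2, "wx": 0, "wy": 0, "wz": 0.4, "gripper": 0}

```text
time: 24.45
position: [0.5094, -0.149, 0.1458]
tool_rot: [1.714, 2.629, 0.003]
ft_force: [-2.7, 0.6, 13.7]
grip_width: 0.131
grip_force: 45.1
```

```bash
python3 -c "
from h import *
st()"
```

```text
24.45 [0.5094, -0.149, 0.1458] yaw 1.986 F [-2.7, 0.6, 13.7] M [-0.03, 0.75, -0.07] q [-0.29, 0.1, 0.56, 1.83, -0.05, 1.22, 0.7] 0.13072994640450183 45.05532681941986
```

Request:
jog_arm:
  increments:
    - {"tx": 0, "ty": 0, "tz": 0, "wx": 0, "wy": 0, "wz": 0.07, "gripper": 0}
    - {"tx": 0, "ty": 0, "tz": 0, "wx": 0, "wy": 0, "wz": 0.14, "gripper": 0}
    - {"tx": 0, "ty": 0, "tz": 0, "wx": 0, "wy": 0, "wz": 0.2, "gripper": 0}
    - {"tx": 0, "ty": 0, "tz": 0, "wx": 0, "wy": 0, "wz": 0.2, "gripper": 0}
    - {"tx": 0, "ty": 0, "tz": 0, "wx": 0, "wy": 0, "wz": 0.2, "gripper": 0}

```text
time: 24.87
position: [0.5094, -0.149, 0.1458]
tool_rot: [1.964, 2.449, 0.003]
ft_force: [-3.4, 0.5, 15.3]
grip_width: 0.135
grip_force: 45.1
```

```bash
python3 -c "
from h import *
st()"
```

```text
24.87 [0.5094, -0.149, 0.1458] yaw 1.79 F [-3.4, 0.5, 15.3] M [-0.05, 0.75, 0.02] q [-0.3, 0.1, 0.57, 1.83, -0.06, 1.22, 0.51] 0.13548937447951573 45.07110357284546
```

Request:
jog_arm:
  increments:
    - {"tx": 0, "ty": 0, "tz": 0, "wx": 0, "wy": 0, "wz": 0.03, "gripper": 0}
    - {"tx": 0, "ty": 0, "tz": 0, "wx": 0, "wy": 0, "wz": 0.05, "gripper": 0}
    - {"tx": 0, "ty": 0, "tz": 0, "wx": 0, "wy": 0, "wz": 0.07, "gripper": 0}
    - {"tx": 0, "ty": 0, "tz": 0, "wx": 0, "wy": 0, "wz": 0.07, "gripper": 0}
    - {"tx": 0, "ty": 0, "tz": 0, "wx": 0, "wy": 0, "wz": 0.07, "gripper": 0}

```text
time: 25.28
position: [0.5094, -0.149, 0.1459]
tool_rot: [2.048, 2.378, 0.003]
ft_force: [-2.6, -0.4, 14.3]
grip_width: 0.134
grip_force: 45.1
```

```bash
python3 -c "
from h import *
st()"
```

```text
25.28 [0.5094, -0.149, 0.1459] yaw 1.72 F [-2.6, -0.4, 14.3] M [-0.02, 0.77, 0.04] q [-0.3, 0.1, 0.57, 1.83, -0.06, 1.22, 0.44] 0.13377081530929796 45.074105858802795
```

Turned, with no stop felt. Let the stud spring up and withdraw.

Request:
jog_arm:
  increments:
    - {"tx": 0, "ty": 0, "tz": -2, "wx": 0, "wy": 0, "wz": 0, "gripper": 0}
    - {"tx": 0, "ty": 0, "tz": -4, "wx": 0, "wy": 0, "wz": 0, "gripper": 0}
    - {"tx": 0, "ty": 0, "tz": -6, "wx": 0, "wy": 0, "wz": 0, "gripper": 0}
    - {"tx": 0, "ty": 0, "tz": -7, "wx": 0, "wy": 0, "wz": 0, "gripper": 0}
    - {"tx": 0, "ty": 0, "tz": -7, "wx": 0, "wy": 0, "wz": 0, "gripper": 0}

```text
time: 25.7
position: [0.5079, -0.1483, 0.15]
tool_rot: [-2.05, -2.381, 0.0]
ft_force: [0.8, -0.4, -0.6]
grip_width: 0.13
grip_force: 45.0
```

```bash
python3 -c "
from h import *
st()"
```

```text
25.7 [0.5079, -0.1483, 0.15] yaw 1.72 F [0.8, -0.4, -0.6] M [-0.06, -0.26, -0.02] q [-0.3, 0.09, 0.57, 1.83, -0.05, 1.23, 0.43] 0.1302935636107122 45.004273653030396
```

Request:
jog_arm:
  increments:
    - {"tx": 0, "ty": 0, "tz": -4, "wx": 0, "wy": 0, "wz": 0, "gripper": 0}
    - {"tx": 0, "ty": 0, "tz": -9, "wx": 0, "wy": 0, "wz": 0, "gripper": 0}
    - {"tx": 0, "ty": 0, "tz": -18, "wx": 0, "wy": 0, "wz": 0, "gripper": 0}
    - {"tx": 0, "ty": 0, "tz": -30, "wx": 0, "wy": 0, "wz": 0, "gripper": 0}
    - {"tx": 0, "ty": 0, "tz": -42, "wx": 0, "wy": 0, "wz": 0, "gripper": 0}

```text
time: 26.12
position: [0.5079, -0.1486, 0.1938]
tool_rot: [-2.05, -2.38, 0.0]
ft_force: [0.5, -0.4, -0.8]
grip_width: 0.134
grip_force: 45.0
```

Request:
jog_arm:
  increments:
    - {"tx": 0, "ty": 0, "tz": 0, "wx": 0, "wy": 0, "wz": 0, "gripper": 0}
    - {"tx": 0, "ty": 0, "tz": 0, "wx": 0, "wy": 0, "wz": 0, "gripper": 0}
    - {"tx": 0, "ty": 0, "tz": 0, "wx": 0, "wy": 0, "wz": 0, "gripper": 0}
    - {"tx": 0, "ty": 0, "tz": 0, "wx": 0, "wy": 0, "wz": 0, "gripper": 0}
    - {"tx": 0, "ty": 0, "tz": 0, "wx": 0, "wy": 0, "wz": 0, "gripper": 0}

```text
time: 26.53
position: [0.5076, -0.1484, 0.192]
tool_rot: [-2.049, -2.38, 0.001]
ft_force: [0.1, -0.3, -0.9]
grip_width: 0.135
grip_force: 45.0
```

```bash
python3 - <<'E'
from h import *
st();acc=0
for i in range(4): acc=acc+vision.get_image("side")["color"].astype(float)
cv2.imwrite("pics/k.png",cv2.resize((acc/4)[215:275,255:335].astype(np.uint8),(800,600),interpolation=cv2.INTER_CUBIC))
print(to([.5424,.1824,.192],np.pi+.0966))
E
```

```text
26.53 [0.5076, -0.1484, 0.192] yaw 1.72 F [0.1, -0.3, -0.9] M [-0.06, 0.02, 0.06] q [-0.31, 0.06, 0.57, 1.77, -0.03, 1.32, 0.42] 0.13541248599103453 44.99936878681183
([322.1, 83.3, 0.3], [-0.0, -0.0, -1.518])
```

View pics/k.png

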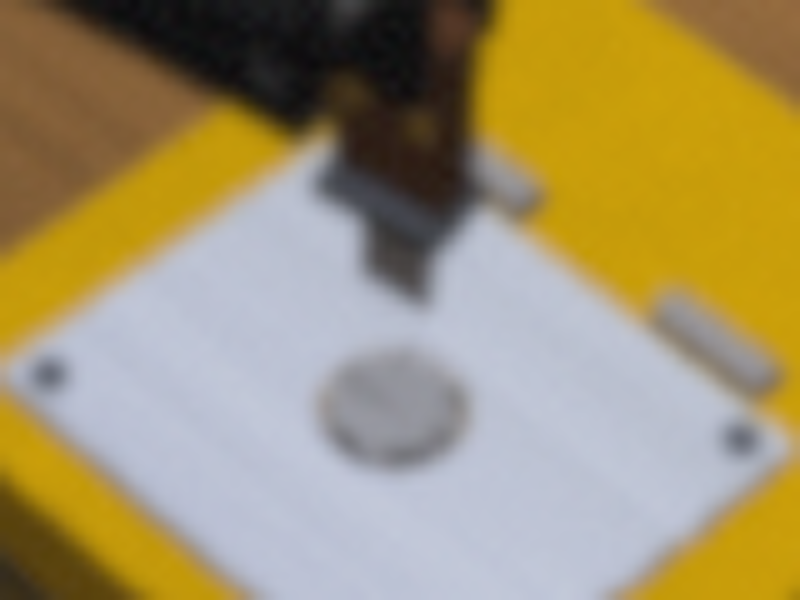

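The stud is back up at (395,405) with its slot now turned across. Carry the key back to the block at the grasp pose.

Request:
jog_arm:
  increments:
    - {"tx": 25, "ty": 6, "tz": 0, "wx": 0, "wy": 0, "wz": 0, "gripper": 0}
    - {"tx": 59, "ty": 15, "tz": 0, "wx": 0, "wy": 0, "wz": 0, "gripper": 0}
    - {"tx": 93, "ty": 24, "tz": 0, "wx": 0, "wy": 0, "wz": 0, "gripper": 0}
    - {"tx": 127, "ty": 33, "tz": 0, "wx": 0, "wy": 0, "wz": 0, "gripper": 0}
    - {"tx": 161, "ty": 42, "tz": 0, "wx": 0, "wy": 0, "wz": 0, "gripper": 0}

```text
time: 27.15
position: [0.5256, 0.0185, 0.1926]
tool_rot: [2.05, 2.38, 0.001]
ft_force: [1.6, -0.7, -1.2]
grip_width: 0.134
grip_force: 45.0
```

Request:
jog_arm:
  increments:
    - {"tx": 34, "ty": 9, "tz": 0, "wx": 0, "wy": 0, "wz": -0.1, "gripper": 0}
    - {"tx": 68, "ty": 18, "tz": 0, "wx": 0, "wy": 0, "wz": -0.2, "gripper": 0}
    - {"tx": 102, "ty": 27, "tz": 0, "wx": 0, "wy": 0, "wz": -0.3, "gripper": 0}
    - {"tx": 136, "ty": 36, "tz": 0, "wx": 0, "wy": 0, "wz": -0.4, "gripper": 0}
    - {"tx": 161, "ty": 41, "tz": 0, "wx": 0, "wy": 0, "wz": -0.5, "gripper": 0}

```text
time: 27.57
position: [0.542, 0.1863, 0.1922]
tool_rot: [-1.386, -2.819, -0.002]
ft_force: [0.1, 0.0, -0.9]
grip_width: 0.135
grip_force: 45.0
```

Request:
jog_arm:
  increments:
    - {"tx": 0, "ty": 0, "tz": 0, "wx": 0, "wy": 0, "wz": -0.1, "gripper": 0}
    - {"tx": 0, "ty": 0, "tz": 0, "wx": 0, "wy": 0, "wz": -0.2, "gripper": 0}
    - {"tx": 0, "ty": 0, "tz": 0, "wx": 0, "wy": 0, "wz": -0.3, "gripper": 0}
    - {"tx": 0, "ty": 0, "tz": 0, "wx": 0, "wy": 0, "wz": -0.4, "gripper": 0}
    - {"tx": 0, "ty": 0, "tz": 0, "wx": 0, "wy": 0, "wz": -0.5, "gripper": 0}

```text
time: 27.98
position: [0.5422, 0.1823, 0.1923]
tool_rot: [-0.65, -3.073, 0.001]
ft_force: [-0.2, -1.1, -1.6]
grip_width: 0.134
grip_force: 45.0
```

Request:
jog_arm:
  increments:
    - {"tx": 0, "ty": 0, "tz": 0, "wx": 0, "wy": 0, "wz": -0.11, "gripper": 0}
    - {"tx": 0, "ty": 0, "tz": 0, "wx": 0, "wy": 0, "wz": -0.22, "gripper": 0}
    - {"tx": 0, "ty": 0, "tz": 0, "wx": 0, "wy": 0, "wz": -0.33, "gripper": 0}
    - {"tx": 0, "ty": 0, "tz": 0, "wx": 0, "wy": 0, "wz": -0.44, "gripper": 0}
    - {"tx": 0, "ty": 0, "tz": 0, "wx": 0, "wy": 0, "wz": -0.518, "gripper": 0}

```text
time: 28.4
position: [0.5423, 0.1822, 0.1923]
tool_rot: [0.159, -3.137, 0.0]
ft_force: [0.3, 0.2, -1.4]
grip_width: 0.133
grip_force: 45.0
```

Request:
jog_arm:
  increments:
    - {"tx": 0, "ty": 0, "tz": 0, "wx": 0, "wy": 0, "wz": 0, "gripper": 0}
    - {"tx": 0, "ty": 0, "tz": 0, "wx": 0, "wy": 0, "wz": 0, "gripper": 0}
    - {"tx": 0, "ty": 0, "tz": 0, "wx": 0, "wy": 0, "wz": 0, "gripper": 0}
    - {"tx": 0, "ty": 0, "tz": 0, "wx": 0, "wy": 0, "wz": 0, "gripper": 0}
    - {"tx": 0, "ty": 0, "tz": 0, "wx": 0, "wy": 0, "wz": 0, "gripper": 0}

```text
time: 28.82
position: [0.5423, 0.1823, 0.1925]
tool_rot: [-0.15, 3.138, -0.0]
ft_force: [0.3, -0.3, -0.7]
grip_width: 0.132
grip_force: 45.0
```

```bash
python3 - <<'E'
from h import *
st();print(to([.5424,.1824,.0617],np.pi+.0966))
E
```

```text
28.82 [0.5423, 0.1823, 0.1925] yaw -3.046 F [0.3, -0.3, -0.7] M [0.0, -0.01, 0.04] q [-0.55, 0.15, 0.2, 1.66, -0.03, 1.33, 1.32] 0.13247233188826096 44.99938130378723
([-0.1, 0.1, 130.8], [-0.0, 0.0, -0.001])
```

Request:
jog_arm:
  increments:
    - {"tx": 0, "ty": 0.6, "tz": 20, "wx": 0, "wy": 0, "wz": 0, "gripper": 0}
    - {"tx": 0, "ty": 0.6, "tz": 45, "wx": 0, "wy": 0, "wz": 0, "gripper": 0}
    - {"tx": 0, "ty": 0.6, "tz": 70, "wx": 0, "wy": 0, "wz": 0, "gripper": 0}
    - {"tx": 0, "ty": 0.6, "tz": 88, "wx": 0, "wy": 0, "wz": 0, "gripper": 0}
    - {"tx": 0, "ty": 0.6, "tz": 92, "wx": 0, "wy": 0, "wz": 0, "gripper": 0}

```text
time: 29.23
position: [0.5397, 0.182, 0.0969]
tool_rot: [0.15, -3.132, 0.003]
ft_force: [-0.8, -0.5, -2.2]
grip_width: 0.132
grip_force: 45.0
```

Request:
jog_arm:
  increments:
    - {"tx": 0, "ty": 0, "tz": 0, "wx": 0, "wy": 0, "wz": 0, "gripper": 0}
    - {"tx": 0, "ty": 0, "tz": 0, "wx": 0, "wy": 0, "wz": 0, "gripper": 0}
    - {"tx": 0, "ty": 0, "tz": 4, "wx": 0, "wy": 0, "wz": 0, "gripper": 0}
    - {"tx": 0, "ty": 0, "tz": 8, "wx": 0, "wy": 0, "wz": 0, "gripper": 0}
    - {"tx": 0, "ty": 0, "tz": 12, "wx": 0, "wy": 0, "wz": 0, "gripper": 0}

```text
time: 29.65
position: [0.543, 0.1831, 0.0893]
tool_rot: [-0.151, 3.136, 0.001]
ft_force: [0.6, -0.3, -1.3]
grip_width: 0.133
grip_force: 45.0
```

```bash
python3 - <<'E'
from h import *
st();print(to([.5424,.1824,.0617],np.pi+.0966))
E
```

```text
29.65 [0.543, 0.1831, 0.0893] yaw -3.045 F [0.6, -0.3, -1.3] M [0.02, -0.01, -0.0] q [-0.54, 0.23, 0.2, 1.79, -0.05, 1.13, 1.34] 0.13250021686154587 44.99943494796753
([0.7, -0.7, 27.6], [0.001, 0.002, -0.0])
```

Request:
jog_arm:
  increments:
    - {"tx": 0, "ty": 0, "tz": 2, "wx": 0, "wy": 0, "wz": 0, "gripper": 0}
    - {"tx": 0, "ty": 0, "tz": 4, "wx": 0, "wy": 0, "wz": 0, "gripper": 0}
    - {"tx": 0, "ty": 0, "tz": 6, "wx": 0, "wy": 0, "wz": 0, "gripper": 0}
    - {"tx": 0, "ty": 0, "tz": 8, "wx": 0, "wy": 0, "wz": 0, "gripper": 0}
    - {"tx": 0, "ty": 0, "tz": 10, "wx": 0, "wy": 0, "wz": 0, "gripper": 0}

```text
time: 30.07
position: [0.5423, 0.1829, 0.0784]
tool_rot: [-0.151, 3.138, 0.0]
ft_force: [-0.6, 0.2, -2.1]
grip_width: 0.133
grip_force: 45.0
```

```bash
python3 - <<'E'
from h import *
st()
E
```

```text
30.07 [0.5423, 0.1829, 0.0784] yaw -3.045 F [-0.6, 0.2, -2.1] M [-0.02, -0.0, -0.04] q [-0.54, 0.24, 0.2, 1.8, -0.05, 1.11, 1.34] 0.133142091196019 44.99945282936096
```

Request:
jog_arm:
  increments:
    - {"tx": 0, "ty": 0, "tz": 4, "wx": 0, "wy": 0, "wz": 0, "gripper": 0}
    - {"tx": 0, "ty": 0, "tz": 8, "wx": 0, "wy": 0, "wz": 0, "gripper": 0}
    - {"tx": 0, "ty": 0, "tz": 12, "wx": 0, "wy": 0, "wz": 0, "gripper": 0}
    - {"tx": 0, "ty": 0, "tz": 15, "wx": 0, "wy": 0, "wz": 0, "gripper": 0}
    - {"tx": 0, "ty": 0, "tz": 16.5, "wx": 0, "wy": 0, "wz": 0, "gripper": 0}

```text
time: 30.48
position: [0.5419, 0.1828, 0.0617]
tool_rot: [0.151, -3.137, 0.0]
ft_force: [-2.3, -0.8, 7.7]
grip_width: 0.132
grip_force: 45.0
```

```bash
python3 - <<'E'
from h import *
st()
E
```

```text
30.48 [0.5419, 0.1828, 0.0617] yaw -3.045 F [-2.3, -0.8, 7.7] M [-0.23, 0.55, 0.03] q [-0.54, 0.26, 0.2, 1.81, -0.06, 1.08, 1.34] 0.13189701344267793 45.002015233039856
```

Seated on its flange. Release and lift away.

Request:
jog_arm:
  increments:
    - {"tx": 0, "ty": 0, "tz": -0.5, "wx": 0, "wy": 0, "wz": 0, "gripper": 0}
    - {"tx": 0, "ty": 0, "tz": -0.5, "wx": 0, "wy": 0, "wz": 0, "gripper": 0}
    - {"tx": 0, "ty": 0, "tz": -0.5, "wx": 0, "wy": 0, "wz": 0, "gripper": 0.2}
    - {"tx": 0, "ty": 0, "tz": -0.5, "wx": 0, "wy": 0, "wz": 0, "gripper": 0.4}
    - {"tx": 0, "ty": 0, "tz": -0.5, "wx": 0, "wy": 0, "wz": 0, "gripper": 0.7}

```text
time: 30.9
position: [0.5426, 0.183, 0.0629]
tool_rot: [-0.151, 3.137, 0.0]
ft_force: [0.4, -0.2, 1.1]
grip_width: 0.27
grip_force: 0.0
```

Request:
jog_arm:
  increments:
    - {"tx": 0, "ty": 0, "tz": -0.5, "wx": 0, "wy": 0, "wz": 0, "gripper": 0.8}
    - {"tx": 0, "ty": 0, "tz": -0.5, "wx": 0, "wy": 0, "wz": 0, "gripper": 0.8}
    - {"tx": 0, "ty": 0, "tz": -0.5, "wx": 0, "wy": 0, "wz": 0, "gripper": 0.8}
    - {"tx": 0, "ty": 0, "tz": -0.5, "wx": 0, "wy": 0, "wz": 0, "gripper": 0.8}
    - {"tx": 0, "ty": 0, "tz": -0.5, "wx": 0, "wy": 0, "wz": 0, "gripper": 0.8}

```text
time: 31.32
position: [0.5423, 0.1829, 0.0631]
tool_rot: [-0.151, 3.138, 0.0]
ft_force: [-0.8, -0.5, 0.1]
grip_width: 0.647
grip_force: 0.0
```

Request:
jog_arm:
  increments:
    - {"tx": 0, "ty": 0, "tz": -15, "wx": 0, "wy": 0, "wz": 0, "gripper": 0.8}
    - {"tx": 0, "ty": 0, "tz": -40, "wx": 0, "wy": 0, "wz": 0, "gripper": 0.8}
    - {"tx": 0, "ty": 0, "tz": -70, "wx": 0, "wy": 0, "wz": 0, "gripper": 0.8}
    - {"tx": 0, "ty": 0, "tz": -100, "wx": 0, "wy": 0, "wz": 0, "gripper": 0.8}
    - {"tx": 0, "ty": 0, "tz": -120, "wx": 0, "wy": 0, "wz": 0, "gripper": 0.8}

```text
time: 31.73
position: [0.5433, 0.1831, 0.1862]
tool_rot: [-0.151, 3.135, 0.002]
ft_force: [0.6, 0.1, -0.3]
grip_width: 0.799
grip_force: 0.0
```

Request:
jog_arm:
  increments:
    - {"tx": 0, "ty": 0, "tz": 0, "wx": 0, "wy": 0, "wz": 0, "gripper": 0.8}
    - {"tx": 0, "ty": 0, "tz": 0, "wx": 0, "wy": 0, "wz": 0, "gripper": 0.8}
    - {"tx": 0, "ty": 0, "tz": 0, "wx": 0, "wy": 0, "wz": 0, "gripper": 0.8}
    - {"tx": 0, "ty": 0, "tz": 0, "wx": 0, "wy": 0, "wz": 0, "gripper": 0.8}
    - {"tx": 0, "ty": 0, "tz": 0, "wx": 0, "wy": 0, "wz": 0, "gripper": 0.8}

```text
time: 32.15
position: [0.5414, 0.1826, 0.1815]
tool_rot: [0.151, -3.135, 0.002]
ft_force: [-0.3, 0.5, 0.1]
grip_width: 0.8
grip_force: 0.0
```

```bash
python3 - <<'E'
from h import *
st();acc=0
for i in range(4): acc=acc+vision.get_image("side")["color"].astype(float)
a=(acc/4).astype(np.uint8)
cv2.imwrite("pics/l.png",np.hstack([cv2.resize(a[150:230,170:250],(400,400),interpolation=cv2.INTER_CUBIC),cv2.resize(a[240:272,278:310],(400,400),interpolation=cv2.INTER_CUBIC)]))
E
```

```text
32.15 [0.5414, 0.1826, 0.1815] yaw -3.045 F [-0.3, 0.5, 0.1] M [0.02, 0.02, 0.03] q [-0.55, 0.16, 0.2, 1.68, -0.03, 1.31, 1.32] 0.8004864266931999 0.0
```

View pics/l.png

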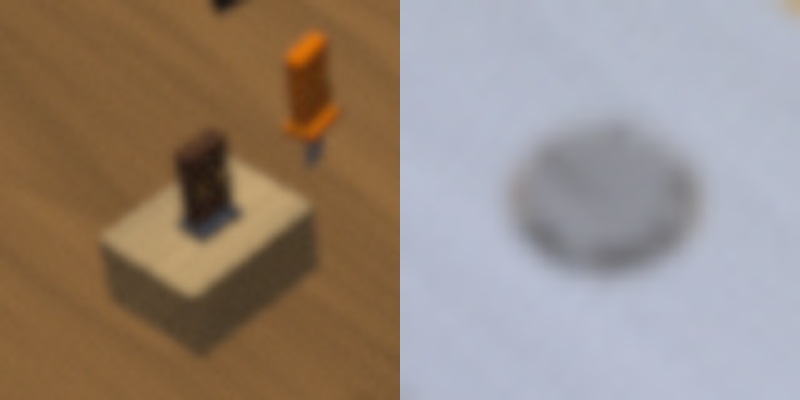

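The key stands upright in the block (205,180), its flange on the top. The stud is up and no longer shows the slot along x. Handing in.

```bash
python3 -c "
from bench import ctrl
print(ctrl.close_job())"
```

```text
the job is handed in; nothing more can be done
None
```

I pressed the fastener to its bottom and turned the key about 1.37 rad without meeting the end stop; the stud sprang back up. The key stands upright in its block, and the job was handed in at about 32 s with no verdict returned.

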